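# Demould a pressed strip tile and rack it

## Task

Unlock the tile mould by turning both cam cranks a full quarter turn while the frame is still down, then swing the mould's frame all the way back until it stays open. Lift out the pressed strip tile and lay it to drain on the sloping easel, down against its two lips, and let go of it; then take it again by its thickness and stand it on its long edge in the empty bay of the curing rack. Set the tile down, never drop it, and leave the racked tiles and the other things on the bench where they are.

Things in the scene. Friction and masses are not known exactly. Their poses are not given: they have to be found in the camera images.
- mould: Steel and aluminium mould for one strip tile, bolted to the bench to the left or the right of the easel. Origin: centre of its underside, below the tile's centre; x points to the hinge side, away from the handle; z up. Base plate 12 mm thick, x -52 to +96, y +-108 mm, plus a lug round each cam post. On it a bottom die 56 (x) by 160 (y) by 10 mm, top at z 22; the tile lies on the die. Round both stands the frame. Cam pivots at x -64, y +-85 mm, vertical axes.
- frame (a joint): Hinge angle of the mould's frame: 0 down, grows as the handle side goes up, stop at 1.85 rad. Axis along mould y through x +66, z 23 mm. Aluminium frame, 0.75 kg: opening 64 by 168 mm, bars 16 mm wide, z 12 to 46 mm. The cam noses hold it down until the cams are at about 1.3 rad. Past upright (1.6 rad) it falls back to the stop by itself and stays there; below that it falls shut. Open, it leans back to mould x +135 mm and stands 190 mm high.
- frame_handle (a point): Middle of the frame's steel handle bar: round, 12 mm thick, along mould y, 68 mm between its two arms, standing 45 mm off the frame's front bar (39 mm clear behind it). Frame down: at mould x -93, z 34 mm; it turns with the frame about the hinge, radius 159 mm.
- cam_l (a joint): Angle of the cam at the mould's +y side: 0 fully locked, 1.571 fully unlocked (stop). Starts at 0 to 0.35. It turns counter-clockwise seen from above; light friction, about 2 N at the grip. At 0 the crank points to mould +y and the cam nose lies over the frame's front bar; at 1.571 the crank points to mould -x.
- cam_r (a joint): Angle of the cam at the mould's -y side, mirror image: 0 fully locked, crank to mould -y; turns clockwise seen from above to 1.571 fully unlocked, crank to mould -x. Starts at 0 to 0.35.
- cam_l_grip (a point): Middle of the upright brass grip on the +y crank, 58 mm from its pivot: round, 18 to 23 mm thick, 58 mm tall, from z 59 to 117 mm above the bench; this point at z 89 mm.
- cam_r_grip (a point): The same on the -y crank.
- tile: The pressed strip tile, cement grey with an inlaid diamond pattern on its face, 56 (x) by 160 (y) by 20 mm (z), about 0.3 to 0.5 kg, rigid. Origin: its centre. It starts lying in the mould, face (+z) up, its axes along the mould's, top at z 42 mm.
- easel: Fixed wooden draining easel between the mould and the rack, rising towards the robot's right (its +x). Origin: centre of its underside; foot board 120 by 160 mm, 12 mm thick, x -56 to +64. Two sloping rails, 18 mm wide, at y +-60 mm, rise at 45 degrees towards +x; each has a lip at its low end that stands 12 mm above the slope. Between the rails (102 mm) it is open from z 32 mm up, in front and behind. A tile lies along y.
- easel_seat (a point): Where the centre of the tile is when it lies on the easel's slope against the lips: easel x -1, y 0, z 87 mm. Its low long edge is then 28 mm down the slope from here, its underside 10 mm below along the slope's normal (-x, +z). Axes as the easel's.
- rack: Fixed wooden bearers of the curing rack, 178 (x) by 120 (y) by 14 mm high. Origin: centre of the underside. Three bays lie on it side by side in x at 56 mm pitch.
- bay_free: The rack's one empty bay: a slat 50 (x) by 150 (y) by 10 mm with four wooden dowels, 12 mm thick, round-topped, 55 mm tall from the slat's underside, at x +-19.5, y +-60 mm: 27 mm clear between them for the 20 mm tile. Origin: centre of the slat's underside, 14 mm above the bench. A tile stands in it on its long edge, along y. Any of the three places may be the empty one.
- bay_floor (a point): Centre of the slat's top in the empty bay, 24 mm above the bench; axes as bay_free.
- tile_a: Tile of the same size standing on edge in one bay (20 in x, 160 in y, 56 mm tall). Origin: centre of its lower edge. Its face is 36 mm or more from the face of a tile set in the next bay. Leave alone.
- tile_b: Another like tile_a, in another bay. Leave alone.
- tin: Plain closed tin, 66 mm across, 85 mm tall; origin: centre of the underside. Bystander, behind the easel.
- cup: White plastic cup, 72 mm across, 75 mm tall; origin: centre of the underside. Bystander, behind the easel.
- brush: Brush, 200 mm long, lying between the robot and the easel. Bystander.
- scraper: Scraper, 210 mm long, lying at the far left. Bystander.
- mallet: Mallet, 240 mm long, lying at the far right. Bystander.
- divider: Sheet-steel colour divider, 132 mm square, 24 mm high, with a bridge handle 66 mm high; origin: centre of the underside. Bystander, behind on one side.
- samples: Pile of three square tiles, 100 by 100 mm, 48 mm high; origin: centre of the underside. Bystander, behind on the other side.
Mind the look-alikes: they are no part of the job. What is shaped like the tile but blue is not meant.

How it is judged:
On the way, in this order (a step that is already met when the one before it is completed fails the run):
1. both cams are turned a quarter turn to unlocked while the frame is still down (value of joint each of cam_l, cam_r above 1.35 rad and value of joint frame below 0.06 rad), for 0.1 s.
2. the frame is swung back past upright and stays open, the tile still lying on the bottom die (value of joint frame above 1.65 rad and z of tile in the frame of mould below 0.037 m and horizontal distance between tile and mould below 0.02 m), for 0.1 s.
3. the tile lies on the sloping easel, down on its lips, let go and at rest (x of tile in the frame of easel_seat between -0.012 and 0.012 m and y of tile in the frame of easel_seat between -0.025 and 0.025 m and z of tile in the frame of easel_seat between -0.01 and 0.01 m and angle between tile's own z axis and vertical between 0.665 and 0.905 rad and contact force between tile and the fingers below 0.2 N and linear speed of tile below 0.02 m/s), for 0.3 s.
4. the tile stands on its long edge in the empty bay, let go (x of tile in the frame of bay_floor between -0.01 and 0.01 m and y of tile in the frame of bay_floor between -0.025 and 0.025 m and z of tile in the frame of bay_floor between 0.022 and 0.034 m and angle between tile's own z axis and vertical between 1.351 and 1.791 rad and angle between the y axis of tile and the y axis of bay_free, either way round below 0.12 rad and contact force between tile and the fingers below 0.2 N and linear speed of tile below 0.02 m/s), for 0.3 s.
At the end, for the whole second after the job is handed in: The tile stands on its long edge in the free bay, on the bay floor (6 mm), within 10 mm across and 25 mm along the bay, upright within 0.22 rad, released and at rest; both cams read over 1.35 rad and the frame over 1.65 rad (all of step 4 and value of joint each of cam_l, cam_r above 1.35 rad and value of joint frame above 1.65 rad); the robot touches nothing.
It fails at once if a tile already in the rack is moved more than 15 mm or tipped (distance of any of tile_a, tile_b from where it was at the start of the episode above 0.015 m or angle between any of tile_a, tile_b's own z axis and vertical above 0.4 rad).
It fails at once if another thing on the bench is moved more than 30 mm (distance of any of tin, cup, brush, scraper, mallet, divider, samples from where it was at the start of the episode above 0.03 m).
It fails at once if the pressed tile is dropped: falling faster than 0.7 m/s, held by nothing (linear speed of tile above 0.7 m/s and contact force between tile and the fingers below 0.1 N).
It also fails if it takes over 72 s, if anything falls off the work surface, if the arm or the gripper's body presses on something with over 40 N, if the wrist force passes 120 N, or if a joint passes its speed limit or range.

## Robot

A 6-joint arm with a two-finger parallel gripper is mounted at the origin on the work surface. World frame = base frame: x ahead of the robot, y to its left, z up, the work surface at z = 0. Lengths are in m, angles in rad, forces in N, time in s.
With the tool pointing down it reaches from about 0.275 to 0.725 m from the base axis. Payload 15.9 kg.
Tool frame: the origin (TCP) lies midway between the tips of the shut fingers; the grasp point (between the pads) lies 19 mm behind it; z points along the fingers, y is the direction in which the jaws open and shut (so a half turn about z gives the same grasp; the last joint's range is limited). The gripper opens to 85 mm and grips with 20 to 120 N. Pads are 22 mm wide; open, the fingers measure 114 mm over their backs; the gripper's body (76 mm by 85 mm) begins 54 mm behind the grasp point. The pads swing forward as they close: fully open they stand 13 mm farther back than shut.
Start: joints at [-1.336, 0.213, -0.034, 1.323, 0, 1.571], TCP at [0.116, -0.486, 0.231] pointing down, gripper open.
Joint ranges: [-2.98, 2.98], [-0.74, 1.72], [-1.14, 1.35], [-2.1, 2.04], [-1.57, 1.44], [-3.14, 3.14]. Speed limits (rad/s): [1.89, 1.89, 2.39, 2.57, 3.14, 3.14].

## Interface

Orientations are given as a unit quaternion [x, y, z, w].
In Python, from plant import bot, optics, ticket gives the robot as it stands.
- The arm moves only by the tool apply_moves, never from a script. Its argument "motion" is one flat list of numbers, 7 for each row, row after row: the shift along the tool's x, y, z in mm, then the turn, a rotation vector about the tool's x, y, z in rad, then the opening in per cent of the stroke, from 0 (shut) to 100 (fully open). In form: [dx, dy, dz, ax, ay, az, grip, dx, dy, dz, ax, ay, az, grip, ...]. A call has exactly 10 rows; each row is the pose to reach, as a shift and turn from the pose commanded when the call began, along the tool's axes at that moment; what a row does not reach only later rows make up. A row lasts 1/10 s, in which the tool goes at most 50 mm and 8.59 degrees, less where a joint would pass 70% of its speed; a pose out of reach is approached as far as the arm can. A call with a gripper value outside its range is refused whole. The fingers move at their own pace and stop on an object; "force" is the grip in N (left out, the last holds). Time passes only in rows, so rows that repeat a pose let the fingers close, or fill a call up. It gives the time, the measured TCP pose, the force and the opening at its end, in the units of the state.
- bot.sense(): the state, without advancing time (a new reading comes with each control period).
- optics.capture(name): name is "side" or "top" or "wrist"; returns (picture, depth): 480x640x3 uint8, red, green, blue; 480x640 float32, m along the optical axis (not along the pixel's ray), 0 where there is no reading.
- optics.get_calibration(name): a dict with "fx", "fy", "cx", "cy" (pixels), "eye" and "attitude" of the camera in the world. Camera axes: x right, y down, z forward; pixel columns grow to the right and rows downward; lengths in m; the calibration is good to about 2 mm. A picture is of the moment at which its call begins: read the wrist's pose just before it. get_calibration takes no time and is no camera call; for the wrist camera it gives the pose at the moment of the call.
- ticket.finish_job(): hands the job in, once; it reports no verdict.
The state is a dict: "clock": time; "joint_positions": joint angles; "qvel": joint speeds; "joint_efforts": joint torques, N m; "eef_pos": TCP position; "ee_rot": TCP orientation; "force": force on the tool from outside, world axes, zero at the start; "torque": the same for the moment, N m; "grip_width": finger opening in m.
Only numpy, scipy, OpenCV 4.12 (cv2) and the standard library are available. Lean on these libraries where they do the work, as an engineer would, in place of code of your own. Each camera call takes 0.05 s, during which the arm holds its last target.

## Working session

There is one attempt and no reset: what is moved stays moved. The work goes in short steps, Python scripts to look and compute and a tool call to move; the robot and the scene stay as the last step left them, time stands still between calls to the robot, and variables do not carry over. Pictures are saved under pics/ and viewed, and the job is handed in when it is done.

Besides the shell and the picture viewer there is one more tool, called after ">>>" by a JSON object that holds its "method" and its "body". apply_moves: Moves the arm, as the interface text tells. Its arguments: {"type":"object","properties":{"motion":{"type":"array"},"force":{"type":"number"}},"required":["motion"]}

```bash
ls; mkdir -p pics
python3 - <<'E'
from plant import bot, optics, ticket
import cv2,numpy as np
s=bot.sense();print({k:np.round(v,3) for k,v in s.items()})
for n in ["side","top","wrist"]:
    c=optics.get_calibration(n);print(n,c)
    if n!="wrist":
        p,d=optics.capture(n);cv2.imwrite(f"pics/{n}0.png",p[:,:,::-1]);np.save(f"{n}0.npy",d)
E
```

```text
pics
{'clock': np.float64(0.0), 'joint_positions': array([-1.336,  0.213, -0.035,  1.323,  0.   ,  1.571]), 'qvel': array([-0.001,  0.002, -0.002, -0.001, -0.001,  0.   ]), 'joint_efforts': array([ 6.0000e-03, -6.8616e+01,  4.8711e+01,  1.8000e-02,  1.0000e-03,
       -0.0000e+00]), 'eef_pos': array([ 0.116, -0.486,  0.231]), 'ee_rot': array([ 0.993,  0.117, -0.   , -0.001]), 'force': array([0.364, 0.437, 0.757]), 'torque': array([ 0.005, -0.038,  0.056]), 'grip_width': np.float64(0.085)}
side {'fx': 582.9323202249471, 'fy': 582.9323202249471, 'cx': 325.3599635851407, 'cy': 236.86257926278049, 'eye': array([ 0.09103815, -1.11255351,  1.29916081]), 'attitude': array([ 0.91219771, -0.1505219 ,  0.06733557, -0.37510587])}
top {'fx': 494.3668879004891, 'fy': 494.3668879004891, 'cx': 324.34201527955844, 'cy': 245.85209256741467, 'eye': array([0.33512757, 0.01267651, 1.67529636]), 'attitude': array([-0.70569154,  0.70704325, -0.0332792 ,  0.03133335])}
wrist {'fx': 371.70373342771416, 'fy': 371.70373342771416, 'cx': 314.2130315120994, 'cy': 241.37262144902866, 'eye': array([ 0.1934819 , -0.46898288,  0.37405925]), 'attitude': array([ 0.77566379, -0.61153444, -0.09688658,  0.12241037])}
```

View pics/top0.png

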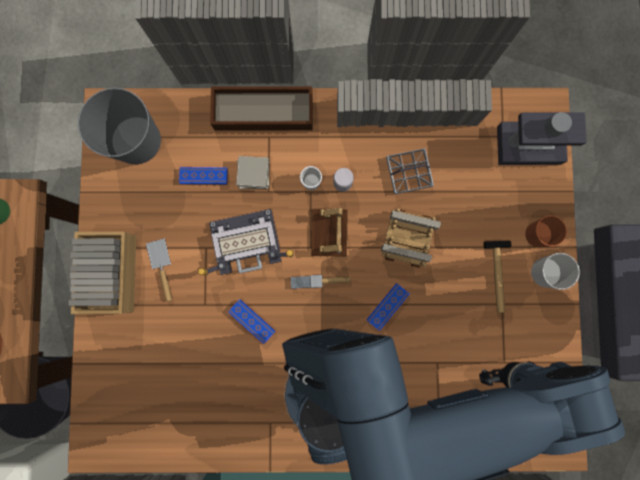

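View pics/side0.png

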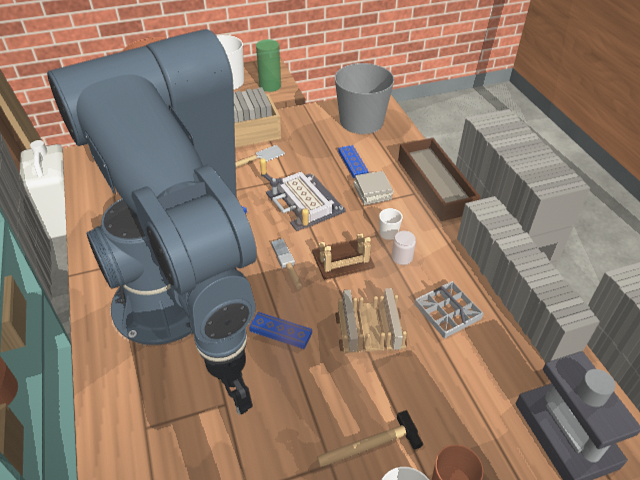

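```bash
cat > h.py <<'E'
import numpy as np,cv2
from scipy.spatial.transform import Rotation as R
def ray(c,u,v):
    d=np.array([(u-c['cx'])/c['fx'],(v-c['cy'])/c['fy'],1.0]);return R.from_quat(c['attitude']).apply(d)
def onplane(c,u,v,z):
    d=ray(c,u,v);return c['eye']+d*(z-c['eye'][2])/d[2]
def pt(c,u,v,dep): return c['eye']+ray(c,u,v)*dep
def cloud(c,dep,box):
    x0,y0,x1,y1=box
    v,u=np.mgrid[y0:y1,x0:x1]
    d=np.stack([(u-c['cx'])/c['fx'],(v-c['cy'])/c['fy'],np.ones(u.shape)],-1)
    return R.from_quat(c['attitude']).apply((d*dep[y0:y1,x0:x1,None]).reshape(-1,3)).reshape(d.shape)+c['eye']
def crop(p,box,k,name):
    x0,y0,x1,y1=box
    cv2.imwrite('pics/'+name,cv2.resize(p[y0:y1,x0:x1,::-1],None,fx=k,fy=k,interpolation=cv2.INTER_CUBIC))
E
python3 - <<'E'
import cv2
from h import *
p=cv2.imread('pics/top0.png')[:,:,::-1]
crop(p,(190,195,310,285),6,'t_mould.png')
crop(p,(300,195,450,285),5,'t_er.png')
p=cv2.imread('pics/side0.png')[:,:,::-1]
crop(p,(240,140,420,360),3.3,'s_crop.png') if 0 else cv2.imwrite('pics/s_crop.png',cv2.resize(p[140:360,240:420,::-1],(490,600),interpolation=cv2.INTER_CUBIC))
E
```

```text
(no output)
```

View pics/t_mould.png

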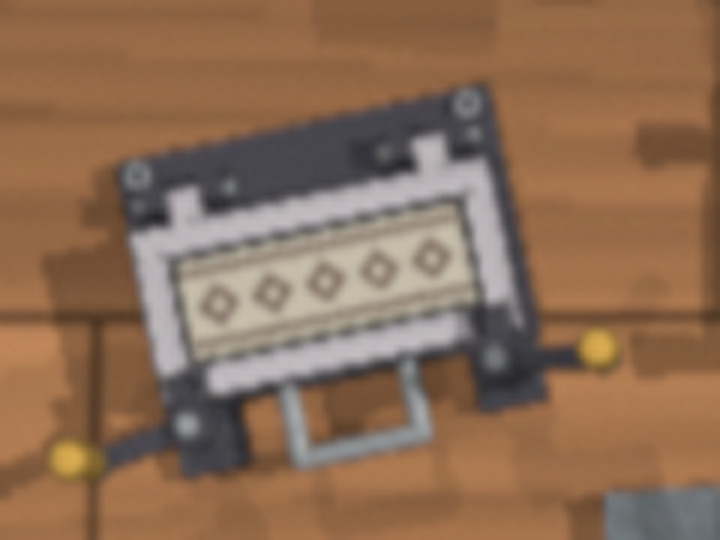

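View pics/t_er.png

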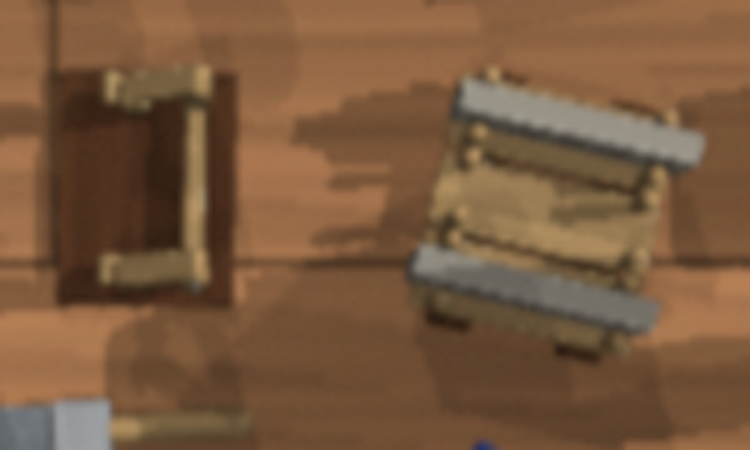

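View pics/s_crop.png

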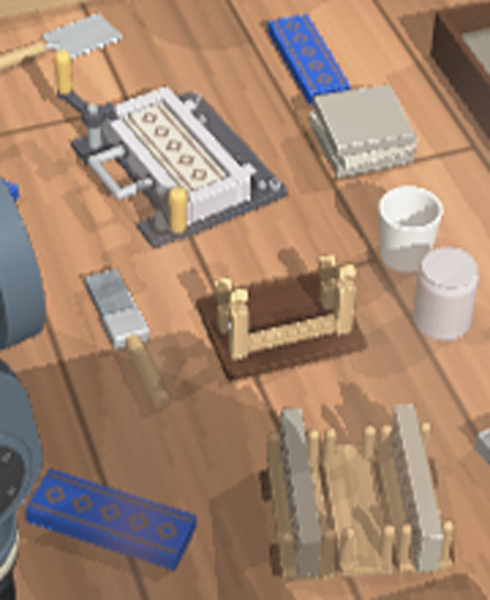

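Run:
```python
from plant import bot, optics, ticket
from h import *
c=optics.get_calibration('top')
p=cv2.imread('pics/top0.png');d=np.load('top0.npy')
hsv=cv2.cvtColor(p,cv2.COLOR_BGR2HSV)
def box(b,k,x0,y0):return b
# tile cream
def rect(mask,b):
    m=np.zeros(mask.shape,np.uint8);m[b[1]:b[3],b[0]:b[2]]=mask[b[1]:b[3],b[0]:b[2]]
    m=cv2.morphologyEx(m,cv2.MORPH_CLOSE,np.ones((5,5),np.uint8))
    cs,_=cv2.findContours(m,cv2.RETR_EXTERNAL,cv2.CHAIN_APPROX_NONE)
    k=max(cs,key=cv2.contourArea);return cv2.minAreaRect(k),cv2.contourArea(k)
print('hsv tile',hsv[242,240],hsv[252,226], 'frame',hsv[258,235],'brass',hsv[271,202])
H,S,V=[hsv[...,i].astype(int) for i in range(3)]
m=((H>10)&(H<35)&(S>15)&(S<90)&(V>130)).astype(np.uint8)*255
r,a=rect(m,(210,225,275,260));print(r,a)
b=cv2.boxPoints(r)
P=np.array([onplane(c,*q,0.042) for q in b]);print(P.round(4),P.mean(0).round(4))
for i in range(2):
    e=P[i+1]-P[i];print(np.linalg.norm(e),np.degrees(np.arctan2(e[1],e[0])))
# brass
m=((H>12)&(H<32)&(S>140)&(V>150)).astype(np.uint8)
for bb in [(192,260,214,282),(280,244,300,262)]:
    mm=np.zeros_like(m);mm[bb[1]:bb[3],bb[0]:bb[2]]=m[bb[1]:bb[3],bb[0]:bb[2]]
    v,u=np.nonzero(mm);print('grip',len(u),u.mean(),v.mean(),onplane(c,u.mean(),v.mean(),0.117-0.008).round(4), d[int(v.mean()),int(u.mean())])
for n,(x,y) in {'pivL':(187,424),'pivR':(494,356),'boltL':(137,176),'boltR':(467,103)}.items():
    u,v=190+x/6-.4,195+y/6-.4;print(n,pt(c,u,v,d[int(round(v)),int(round(u))]).round(4))
# easel footboard corners, rack tile corners in crop/5
for n,(x,y,z) in {'e1':(55,72,.012),'e2':(238,72,.012),'e3':(236,305,.012),'e4':(58,303,.012),
 'a1':(463,80,.08),'a2':(705,135,.08),'a3':(695,168,.08),'a4':(455,112,.08),'b1':(417,246,.08),'b2':(660,298,.08),'b3':(652,332,.08),'b4':(410,278,.08)}.items():
    u,v=300+x/5-.4,195+y/5-.4;print(n,onplane(c,u,v,z).round(4),pt(c,u,v,d[int(round(v)),int(round(u))]).round(4))
```

```text
hsv tile [ 19  38 186] [ 17  42 162] frame [150   8 135] brass [ 20 160 215]
((243.8636932373047, 241.5731201171875), (17.20680046081543, 48.264015197753906), 77.73522186279297) 764.5
[[0.5107 0.3596 0.042 ]
 [0.5447 0.2033 0.042 ]
 [0.4885 0.1907 0.042 ]
 [0.4547 0.3465 0.042 ]] [0.4996 0.275  0.042 ]
0.1599120309904716 -77.71150034995547
0.0576166307990157 -167.35136253173252
grip 33 201.06060606060606 271.1212121212121 [0.3991 0.3985 0.109 ] 1.558195
grip 32 289.53125 252.125 [0.4589 0.1189 0.109 ] 1.5590868
pivL [0.4194 0.3439 0.0734]
pivR [0.4561 0.1787 0.0709]
boltL [0.5621 0.3858 0.018 ]
boltR [0.6011 0.1989 0.0314]
e1 [0.6136 0.0544 0.012 ] [0.6147 0.0546 0.005 ]
e2 [ 0.6134 -0.0701  0.012 ] [ 0.6152 -0.0706  0.0009]
e3 [ 0.4544 -0.0677  0.012 ] [ 0.4552 -0.0682  0.0018]
e4 [0.456  0.0523 0.012 ] [0.4564 0.0525 0.0066]
a1 [ 0.5965 -0.2135  0.08  ] [ 0.5996 -0.2162  0.061 ]
a2 [ 0.56   -0.3707  0.08  ] [ 0.5716 -0.3905 -0.0025]
a3 [ 0.5384 -0.3637  0.08  ] [ 0.548  -0.3815  0.0044]
a4 [ 0.5754 -0.208   0.08  ] [ 0.5787 -0.211   0.058 ]
b1 [ 0.4877 -0.1821  0.08  ] [ 0.4893 -0.1841  0.0634]
b2 [ 0.4536 -0.339   0.08  ] [ 0.4599 -0.3578 -0.005 ]
b3 [ 0.4316 -0.3334  0.08  ] [ 0.4363 -0.3505  0.0012]
b4 [ 0.4669 -0.1773  0.08  ] [ 0.4692 -0.1807  0.0517]
```

```bash
cat >> h.py <<'E'
def down(az):
    # tool x at azimuth az (rad), z down
    x=np.array([np.cos(az),np.sin(az),0]);z=np.array([0,0,-1.]);y=np.cross(z,x)
    return R.from_matrix(np.stack([x,y,z],1))
def axes(x,z):
    x=np.array(x,float);z=np.array(z,float);z/=np.linalg.norm(z);x-=z*(x@z);x/=np.linalg.norm(x)
    return R.from_matrix(np.stack([x,np.cross(z,x),z],1))
def plan(p0,R0,targets):
    """targets list of (pos m, R)"""
    for p,r in targets:
        d=R0.inv().apply(np.array(p)-p0)*1000;a=(R0.inv()*r).as_rotvec()
        print('[%.1f, %.1f, %.1f, %.3f, %.3f, %.3f]'%(*d,*a))
def cur(bot):
    s=bot.sense();return np.array(s['eef_pos']),R.from_quat(s['ee_rot']),s
def show(bot):
    p,r,s=cur(bot);print('t %.2f pos %s z %s x %s w %.4f F %s q %s'%(s['clock'],p.round(4),r.as_matrix()[:,2].round(3),r.as_matrix()[:,0].round(3),s['grip_width'],np.round(s['force'],1),np.round(s['joint_positions'],2)))
E
python3 - <<'E'
from plant import bot
from h import *
p,r,s=cur(bot);plan(p,r,[([.40,-.25,.33],down(0)),([.40,-.25,.33],down(0.235))])
E
```

```text
[330.9, -163.6, -99.0, -0.001, 0.000, 0.235]
[330.9, -163.6, -99.0, -0.001, -0.000, -0.000]
```

>>> {"method": "apply_moves", "body": {"motion": [331,-164,-99,0,0,0.235,60,331,-164,-99,0,0,0.235,60,331,-164,-99,0,0,0.235,60,331,-164,-99,0,0,0.235,60,331,-164,-99,0,0,0.235,60,331,-164,-99,0,0,0.235,60,331,-164,-99,0,0,0.235,60,331,-164,-99,0,0,0.235,60,331,-164,-99,0,0,0.235,60,331,-164,-99,0,0,0.235,60]}}

```text
clock: 1.1
eef_pos: [0.4004, -0.2493, 0.33]
ee_rot: [1.0, 0.001, -0.0, -0.0]
force: [-0.6, -1.0, -0.4]
grip_width: 0.0513
```

Run:
```python
from plant import bot, optics
from h import *
show(bot)
c=optics.get_calibration('wrist');p,d=optics.capture('wrist')
import pickle;pickle.dump((c,p,d),open('w1.pkl','wb'));cv2.imwrite('pics/w1.png',p[:,:,::-1])
p0,r,s=cur(bot);plan(p0,r,[([.42,0.02,.33],down(0))])
```

```text
t 1.10 pos [ 0.4004 -0.2493  0.33  ] z [-0.001  0.    -1.   ] x [ 1.     0.002 -0.001] w 0.0513 F [-0.6 -1.  -0.4] q [-0.56  0.16  0.15  1.56 -0.    2.58]
[20.3, -269.8, -0.0, -0.000, 0.001, 0.000]
```

View pics/w1.png

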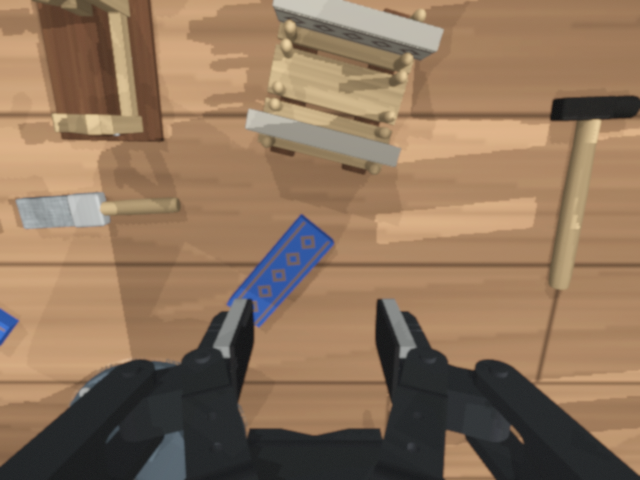

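Run:
```python
import pickle
from h import *
c,p,d=pickle.load(open('w1.pkl','rb'))
crop(p,(230,0,460,180),3.4,'w1c.png')
```

```text
(no output)
```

View pics/w1c.png

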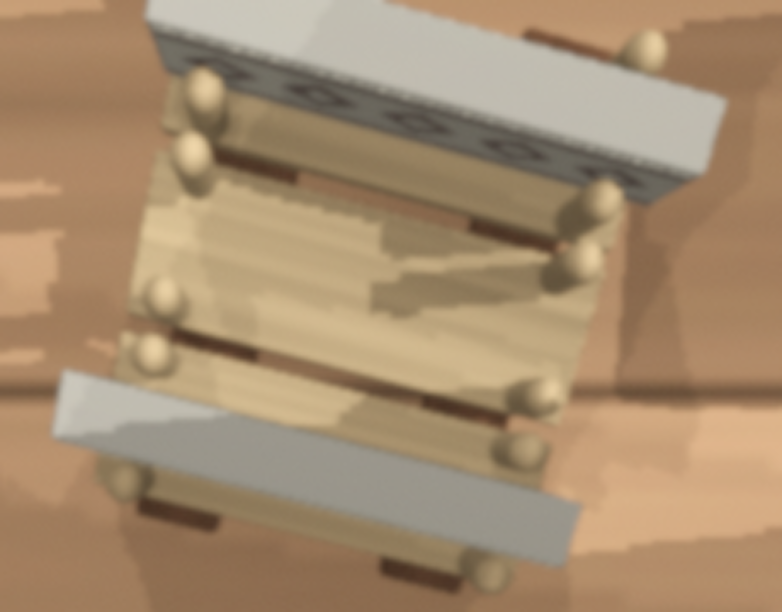

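Run:
```python
import pickle
from h import *
c,p,d=pickle.load(open('w1.pkl','rb'))
def w(x,y,z): return onplane(c,230+x/3.4-.35,y/3.4-.35,z)
D=np.array([w(*q,.066) for q in [(192,150),(584,258),(166,291),(542,390)]]);print(D.round(4),D.mean(0).round(4))
for e in (D[0]-D[1],D[2]-D[3],D[0]-D[2],D[1]-D[3]):print(np.linalg.norm(e).round(4),np.degrees(np.arctan2(e[1],e[0])).round(1))
T=np.array([w(*q,.08) for q in [(62,370),(580,508),(566,567),(52,437)]]);print('b',T.round(4),T.mean(0).round(4))
for e in (T[0]-T[1],T[3]-T[2]):print(np.linalg.norm(e).round(4),np.degrees(np.arctan2(e[1],e[0])).round(1))
T=np.array([w(*q,.08) for q in [(727,100),(708,175),(148,20)]]);print('a',T.round(4)); e=T[2]-T[1];print(np.linalg.norm(e),np.degrees(np.arctan2(e[1],e[0])), ((T[0]+T[2])/2))
```

```text
[[ 0.5516 -0.2228  0.066 ]
 [ 0.5233 -0.3382  0.066 ]
 [ 0.5139 -0.2143  0.066 ]
 [ 0.4863 -0.3281  0.066 ]] [ 0.5188 -0.2758  0.066 ]
0.1188 76.2
0.1172 76.3
0.0387 -12.8
0.0383 -15.2
b [[ 0.4913 -0.1844  0.08  ]
 [ 0.4523 -0.3391  0.08  ]
 [ 0.4347 -0.3362  0.08  ]
 [ 0.4725 -0.1805  0.08  ]] [ 0.4627 -0.2601  0.08  ]
0.1595 75.9
0.1602 76.3
a [[ 0.5619 -0.3716  0.08  ]
 [ 0.5432 -0.3683  0.08  ]
 [ 0.5807 -0.2125  0.08  ]]
0.16031127052891112 76.4638090088536 [ 0.57132108 -0.29205575  0.08      ]
```

>>> {"method": "apply_moves", "body": {"motion": [50,-160,0,0,0,-1.0,40,50,-160,0,0,0,-1.0,40,50,-160,0,0,0,-1.0,40,50,-160,0,0,0,-1.0,40,50,-160,0,0,0,-1.0,40,50,-160,0,0,0,-1.0,40,50,-160,0,0,0,-1.0,40,50,-160,0,0,0,-1.0,40,50,-160,0,0,0,-1.0,40,50,-160,0,0,0,-1.0,40]}}

```text
clock: 2.15
eef_pos: [0.4499, -0.0902, 0.3303]
ee_rot: [0.878, 0.478, -0.0, -0.0]
force: [0.5, 0.2, 0.6]
grip_width: 0.0342
```

Run:
```python
from plant import bot, optics
from h import *
show(bot)
c=optics.get_calibration('wrist');p,d=optics.capture('wrist')
import pickle;pickle.dump((c,p,d),open('w2.pkl','wb'));cv2.imwrite('pics/w2.png',p[:,:,::-1])
p0,r,s=cur(bot);plan(p0,r,[([.42,0.14,.30],down(1.785))])
```

```text
t 2.15 pos [ 0.4499 -0.0902  0.3303] z [-0.  0. -1.] x [ 0.543  0.84  -0.   ] w 0.0342 F [0.5 0.2 0.6] q [-0.2   0.13  0.12  1.56 -0.    1.95]
[177.1, -150.0, 30.3, -0.000, 0.000, -0.788]
```

View pics/w2.png

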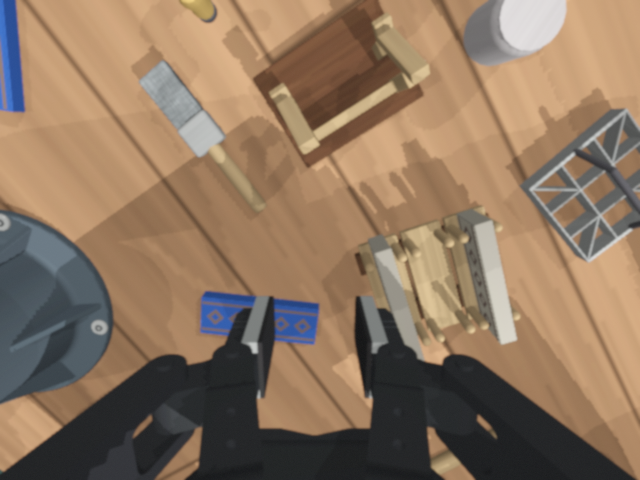

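Run:
```python
import pickle
from h import *
c,p,d=pickle.load(open('w2.pkl','rb'))
crop(p,(240,0,440,170),3.5,'w2c.png')
P=cloud(c,d,(240,0,440,170))
# higher-than-40mm points in easel area
m=(P[...,2]>.03)&(P[...,2]<.2)&(abs(P[...,0]-.534)<.09)&(abs(P[...,1])<.09)
Q=P[m];print(len(Q),Q.min(0),Q.max(0))
for lo,hi in[(.03,.05),(.05,.07),(.07,.09),(.09,.12),(.12,.16)]:
  for s in (0,1):
    k=Q[(Q[:,2]>lo)&(Q[:,2]<hi)&((Q[:,0]>.534)==s)]
    if len(k):print(lo,s,len(k),k.min(0).round(3),k.max(0).round(3))
```

```text
4463 [ 0.46734116 -0.05008011  0.03004062] [0.60639274 0.02374913 0.10959426]
0.03 0 487 [ 0.485 -0.047  0.03 ] [0.534 0.005 0.043]
0.03 1 709 [ 0.534 -0.05   0.03 ] [0.597 0.006 0.05 ]
0.05 0 408 [ 0.469 -0.045  0.053] [0.487 0.024 0.07 ]
0.05 1 624 [ 0.587 -0.05   0.05 ] [0.606 0.021 0.07 ]
0.07 0 399 [ 0.468 -0.048  0.07 ] [0.486 0.019 0.09 ]
0.07 1 637 [ 0.587 -0.05   0.07 ] [0.606 0.017 0.09 ]
0.09 0 527 [ 0.467 -0.046  0.09 ] [ 0.486 -0.018  0.11 ]
0.09 1 672 [ 0.587 -0.048  0.09 ] [ 0.606 -0.02   0.11 ]
```

View pics/w2c.png

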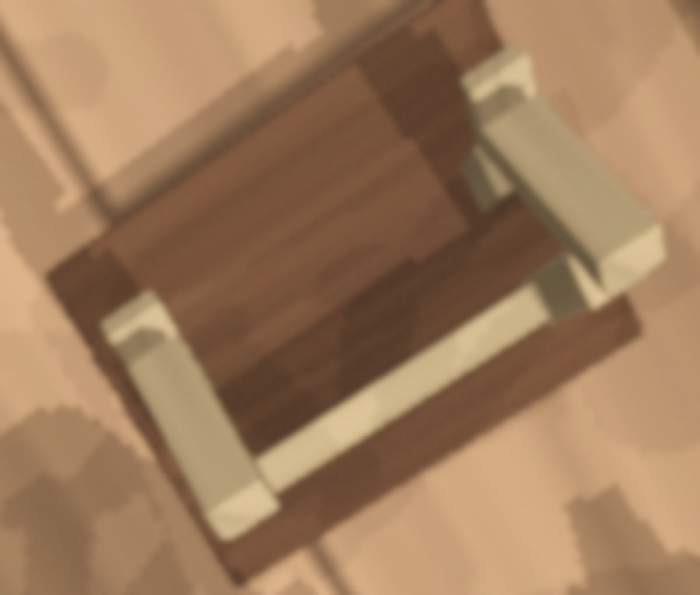

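Run:
```python
import pickle
from h import *
c,p,d=pickle.load(open('w2.pkl','rb'))
P=cloud(c,d,(240,0,440,170)).reshape(-1,3)
for lo,hi in[(.470,.483),(.590,.603)]:
    k=P[(P[:,0]>lo)&(P[:,0]<hi)&(P[:,2]>.062)&(P[:,2]<.10)&(abs(P[:,1])<.06)]
    s=k[:,1]+k[:,2];h,e=np.histogram(s,bins=np.arange(0,.1,.002));i=h.argmax()
    kk=k[abs(s-np.median(s))<.004];print(len(k),np.median(s).round(4),np.polyfit(kk[:,1],kk[:,2],1).round(4), [(round(e[j],3),h[j]) for j in range(max(0,i-3),i+4)])
# foot corners
for x,y in [(48,272),(238,585),(640,330)]:
    print(onplane(c,240+x/3.5-.35,y/3.5-.35,.012).round(4))
# rail inner edges azimuth: fit top rail x at different y
for lo,hi in[(.46,.495),(.58,.61)]:
    for yl in (-.04,-.02,0.0):
        k=P[(P[:,0]>lo)&(P[:,0]<hi)&(P[:,2]>.06)&(abs(P[:,1]-yl)<.006)];print(yl,np.percentile(k[:,0],[2,98]).round(4))
```

```text
687 0.0713 [-0.9805  0.0713] [(np.float64(0.064), np.int64(0)), (np.float64(0.066), np.int64(0)), (np.float64(0.068), np.int64(43)), (np.float64(0.07), np.int64(405)), (np.float64(0.072), np.int64(59)), (np.float64(0.074), np.int64(15)), (np.float64(0.076), np.int64(12))]
815 0.0687 [-0.9819  0.0687] [(np.float64(0.062), np.int64(0)), (np.float64(0.064), np.int64(1)), (np.float64(0.066), np.int64(190)), (np.float64(0.068), np.int64(385)), (np.float64(0.07), np.int64(24)), (np.float64(0.072), np.int64(17)), (np.float64(0.074), np.int64(14))]
[0.4604 0.0521 0.012 ]
[ 0.4572 -0.0658  0.012 ]
[ 0.6143 -0.0683  0.012 ]
-0.04 [0.4678 0.4854]
-0.02 [0.4686 0.4932]
0.0 [0.469 0.486]
-0.04 [0.5872 0.6044]
-0.02 [0.5876 0.6053]
0.0 [0.5881 0.6056]
```

Run:
```python
import pickle
from plant import bot
from h import *
c,p,d=pickle.load(open('w2.pkl','rb'))
crop(p,(160,0,240,40),6,'w2g.png')
P=cloud(c,d,(160,0,240,40)).reshape(-1,3);k=P[(P[:,2]>.105)&(P[:,2]<.13)&(P[:,1]>.05)];print(len(k),k.mean(0),k.min(0),k.max(0))
p0,r,s=cur(bot)
plan(p0,r,[([.459,.119,.15],down(1.0)),([.459,.119,.07],down(1.0))])
pv=np.array([.4555,.1785])
for a in np.radians(np.linspace(-86.4,-166,9)):
    q=pv+.0585*np.array([np.cos(a),np.sin(a)]);plan(np.array([.459,.119,.07]),down(1.0),[([*q,.07],down(1.0))])
```

```text
164 [0.45652037 0.11140036 0.11074027] [0.44872938 0.10785037 0.10500527] [0.46584372 0.1200172  0.11708491]
[180.6, -105.8, 180.3, -0.000, 0.000, -0.003]
[180.6, -105.8, 260.3, -0.000, 0.000, -0.003]
[1.0, -0.5, 0.0, 0.000, 0.000, 0.000]
[-4.2, -9.1, 0.0, 0.000, 0.000, 0.000]
[-7.9, -18.6, 0.0, 0.000, 0.000, 0.000]
[-10.0, -28.5, 0.0, 0.000, 0.000, 0.000]
[-10.2, -38.7, 0.0, 0.000, 0.000, 0.000]
[-8.7, -48.7, 0.0, 0.000, 0.000, 0.000]
[-5.5, -58.3, 0.0, 0.000, 0.000, 0.000]
[-0.7, -67.3, 0.0, 0.000, 0.000, 0.000]
[5.6, -75.2, 0.0, 0.000, 0.000, 0.000]
```

>>> {"method": "apply_moves", "body": {"motion": [181,-106,150,0,0,0,60,181,-106,150,0,0,0,60,181,-106,150,0,0,0,60,181,-106,150,0,0,0,60,181,-106,150,0,0,0,60,181,-106,190,0,0,0,60,181,-106,230,0,0,0,60,181,-106,260,0,0,0,60,181,-106,260,0,0,0,40,181,-106,260,0,0,0,10], "force": 20}}

```text
clock: 3.2
eef_pos: [0.4589, 0.1197, 0.0711]
ee_rot: [0.878, 0.479, -0.0, -0.0]
force: [-0.9, -1.1, 1.0]
grip_width: 0.0231
```

Run:
```python
from plant import bot, optics
from h import *
show(bot)
p,d=optics.capture('wrist');cv2.imwrite('pics/w3.png',p[:,:,::-1])
show(bot)
```

```text
t 3.20 pos [0.4589 0.1197 0.0711] z [-0. -0. -1.] x [ 0.541  0.841 -0.   ] w 0.0231 F [-0.9 -1.1  1. ] q [ 0.26  0.25 -0.4   0.91 -0.    2.4 ]
t 3.25 pos [0.4591 0.1199 0.0715] z [ 0.  0. -1.] x [0.541 0.841 0.001] w 0.0217 F [ -2.6   1.4 -15.1] q [ 0.26  0.25 -0.4   0.91  0.    2.4 ]
```

View pics/w3.png

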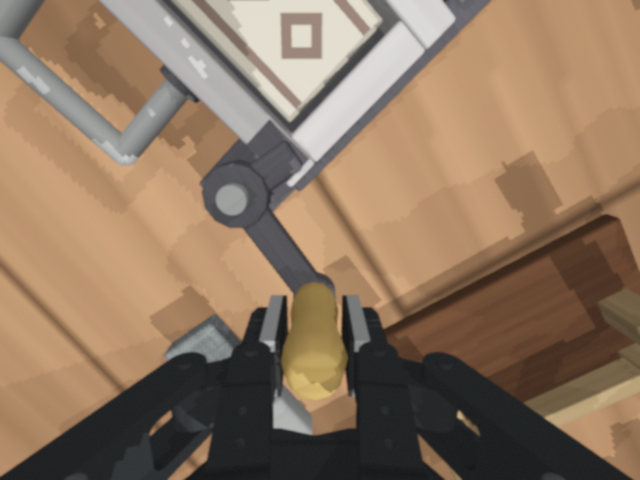

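>>> {"method": "apply_moves", "body": {"motion": [-4,-9,0,0,0,0,10,-8,-18.5,0,0,0,0,10,-10,-28.5,0,0,0,0,10,-10,-38.5,0,0,0,0,10,-9,-48.5,0,0,0,0,10,-6,-58,0,0,0,0,10,-1,-67,0,0,0,0,10,5,-75,0,0,0,0,10,6.5,-76,0,0,0,0,10,6.5,-76,0,0,0,0,10]}}

```text
clock: 4.25
eef_pos: [0.3996, 0.1649, 0.0722]
ee_rot: [0.878, 0.479, 0.001, 0.002]
force: [1.3, -18.7, 4.2]
grip_width: 0.0213
```

Run:
```python
from plant import bot, optics
from h import *
show(bot)
p,r,s=cur(bot);g=p[:2]-np.array([.4555,.1785]);print(np.degrees(np.arctan2(g[1],g[0])),np.hypot(*g))
p,d=optics.capture('wrist');cv2.imwrite('pics/w4.png',p[:,:,::-1])
p0,r,s=cur(bot)
L=[.399,.3985]
plan(p0,r,[([p0[0],p0[1],.16],down(1.0)),([*L,.15],down(2.3)),([*L,.07],down(2.3))])
```

```text
t 4.25 pos [0.3996 0.1649 0.0722] z [ 0.004 -0.004 -1.   ] x [ 0.542  0.841 -0.001] w 0.0213 F [  1.3 -18.7   4.2] q [ 0.39  0.17 -0.5   0.89 -0.    2.54]
-166.34631439717285 0.057512247424591836
[-0.1, 0.4, -87.8, 0.005, 0.001, -0.002]
[195.9, -126.7, -78.6, 0.004, 0.004, -1.302]
[196.0, -127.1, 1.4, 0.004, 0.004, -1.302]
```

View pics/w4.png

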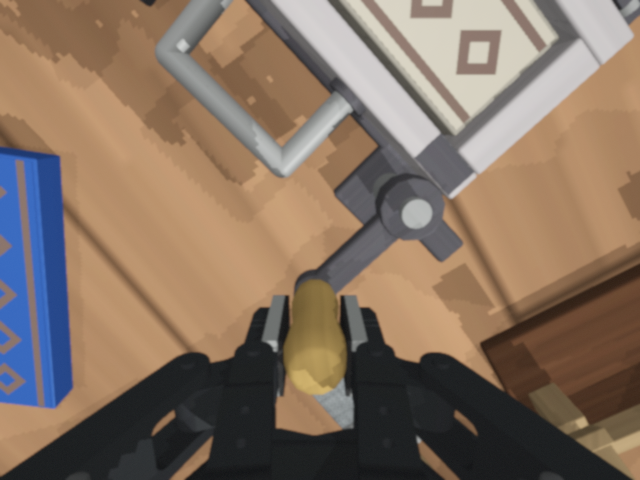

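>>> {"method": "apply_moves", "body": {"motion": [0,0,0,0,0,0,60,0,0,0,0,0,0,60,0,0,-45,0,0,0,60,0,0,-90,0,0,0,60,196,-127,-90,0,0,-1.3,60,196,-127,-90,0,0,-1.3,60,196,-127,-90,0,0,-1.3,60,196,-127,-90,0,0,-1.3,60,196,-127,-90,0,0,-1.3,60,196,-127,-90,0,0,-1.3,60]}}

```text
clock: 5.3
eef_pos: [0.3969, 0.404, 0.1607]
ee_rot: [0.578, 0.816, 0.001, -0.0]
force: [-0.9, -1.0, -0.0]
grip_width: 0.0513
```

Run:
```python
from plant import bot, optics
from h import *
show(bot)
c=optics.get_calibration('wrist');p,d=optics.capture('wrist');cv2.imwrite('pics/w5.png',p[:,:,::-1])
P=cloud(c,d,(0,0,640,480)).reshape(-1,3);k=P[(P[:,2]>.105)&(P[:,2]<.13)&(P[:,1]>.3)&(abs(P[:,0]-.4)<.05)];print(len(k))
if len(k):print(k.mean(0),k.min(0),k.max(0))
```

```text
t 5.30 pos [0.3969 0.404  0.1607] z [ 0.001  0.002 -1.   ] x [-0.332  0.943  0.001] w 0.0513 F [-0.9 -1.  -0. ] q [ 0.79  0.37 -0.    1.2   0.    2.03]
1186
[0.40064376 0.40086687 0.11381024] [0.39042174 0.38866731 0.10506681] [0.41296263 0.40958246 0.11854054]
```

View pics/w5.png

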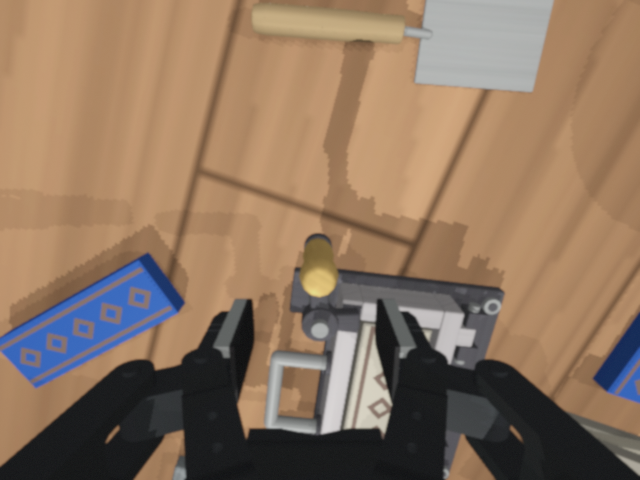

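Run:
```python
from plant import bot, optics
from h import *
p0,r,s=cur(bot)
plan(p0,r,[([.401,.399,.07],r)])
pv=np.array([.4192,.3441])
for a in np.radians(np.linspace(108.2,190.5,9)):
    q=pv+.058*np.array([np.cos(a),np.sin(a)]);plan(np.array([.401,.399,.07]),r,[([*q,.07],r)])
```

```text
[-4.4, 2.6, 90.7, 0.000, 0.000, 0.000]
[0.2, 0.1, 0.0, 0.000, 0.000, 0.000]
[-0.5, -10.2, -0.0, 0.000, 0.000, 0.000]
[-2.9, -20.3, -0.0, 0.000, 0.000, 0.000]
[-7.2, -29.8, -0.0, 0.000, 0.000, 0.000]
[-13.0, -38.4, -0.0, 0.000, 0.000, 0.000]
[-20.3, -45.8, -0.0, 0.000, 0.000, 0.000]
[-28.8, -51.8, -0.1, 0.000, 0.000, 0.000]
[-38.2, -56.2, -0.1, 0.000, 0.000, 0.000]
[-48.3, -58.8, -0.1, 0.000, 0.000, 0.000]
```

>>> {"method": "apply_moves", "body": {"motion": [-6,2.5,45,0,0,0,60,-6,2.5,90,0,0,0,60,-6,2.5,90,0,0,0,30,-6,2.5,90,0,0,0,10,-6,2.5,90,0,0,0,10,-6,2.5,90,0,0,0,10,-6,2.5,90,0,0,0,10,-6.5,-8,90,0,0,0,10,-8,-18,90,0,0,0,10,-8,-18,90,0,0,0,10], "force": 40}}

```text
clock: 6.35
eef_pos: [0.3835, 0.3874, 0.0721]
ee_rot: [0.582, 0.813, 0.002, 0.0]
force: [2.7, 2.6, -8.8]
grip_width: 0.0201
```

Run:
```python
from plant import bot, optics
from h import *
show(bot)
p0,r,s=cur(bot)
pv=np.array([.4192,.3441]);g=p0[:2]-pv;print(np.degrees(np.arctan2(g[1],g[0])),np.hypot(*g))
for a in np.radians(np.linspace(125.5,191,8)):
    q=pv+.058*np.array([np.cos(a),np.sin(a)]);plan(p0,r,[([*q,.07],r)])
```

```text
t 6.35 pos [0.3835 0.3874 0.0721] z [ 0.002  0.003 -1.   ] x [-0.323  0.946  0.002] w 0.0201 F [ 2.7  2.6 -8.8] q [ 0.79  0.38 -0.22  0.97  0.    2.03]
129.50905343753615 0.05614608198874187
[3.0, 3.2, 2.1, 0.000, 0.000, 0.000]
[-0.4, -5.6, 2.1, 0.000, 0.000, 0.000]
[-5.2, -13.8, 2.1, 0.000, 0.000, 0.000]
[-11.3, -21.0, 2.0, 0.000, 0.000, 0.000]
[-18.5, -27.2, 2.0, 0.000, 0.000, 0.000]
[-26.6, -32.1, 2.0, 0.000, 0.000, 0.000]
[-35.4, -35.6, 2.0, 0.000, 0.000, 0.000]
[-44.6, -37.7, 1.9, 0.000, 0.000, 0.000]
```

Gripped and turning; finish the arc, then open and lift.

>>> {"method": "apply_moves", "body": {"motion": [-1,-6,0,0,0,0,10,-5.5,-14,0,0,0,0,10,-11.5,-21,0,0,0,0,10,-18.5,-27,0,0,0,0,10,-26.5,-32,0,0,0,0,10,-35.5,-35.5,0,0,0,0,10,-45,-38,0,0,0,0,10,-47,-38,0,0,0,0,10,-47,-38,0,0,0,0,10,-47,-38,0,0,0,0,10]}}

```text
clock: 7.35
eef_pos: [0.3648, 0.3337, 0.0729]
ee_rot: [0.582, 0.813, 0.005, -0.0]
force: [7.1, 19.8, -8.3]
grip_width: 0.0205
```

Run:
```python
from plant import bot, optics
from h import *
show(bot)
p0,r,s=cur(bot)
pv=np.array([.4192,.3441]);g=p0[:2]-pv;print(np.degrees(np.arctan2(g[1],g[0])),np.hypot(*g))
p,d=optics.capture('wrist');cv2.imwrite('pics/w6.png',p[:,:,::-1])
M=np.array([.4996,.275]);a=np.radians(12.3);X=np.array([np.cos(a),np.sin(a)]);Y=np.array([-X[1],X[0]])
h=M-.093*X;print('handle',h)
plan(p0,r,[([p0[0],p0[1],.16],r),([*h,.16],down(a+np.pi/2)),([*h,.02],down(a+np.pi/2))])
```

```text
t 7.35 pos [0.3648 0.3337 0.0729] z [ 0.005  0.008 -1.   ] x [-0.324  0.946  0.006] w 0.0205 F [ 7.1 19.8 -8.3] q [ 0.74  0.28 -0.36  0.92  0.    1.98]
-169.1259614080401 0.05538070151559749
handle [0.40873476 0.25518817]
[0.5, 0.6, -87.1, 0.000, 0.000, 0.000]
[-87.9, 16.8, -87.5, 0.007, -0.006, 0.115]
[-88.8, 15.8, 52.5, 0.007, -0.006, 0.115]
```

View pics/w6.png

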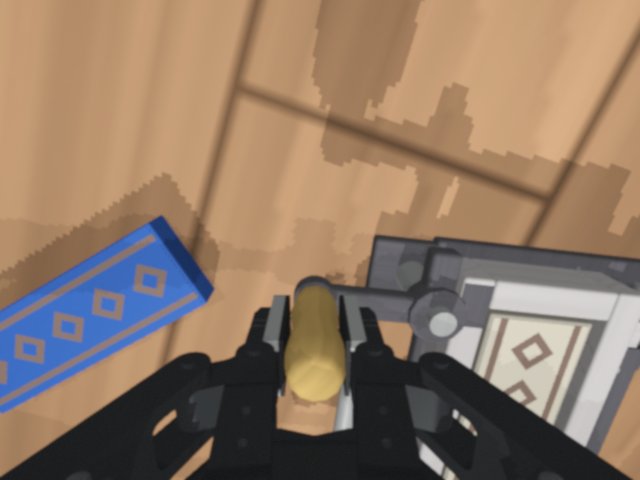

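>>> {"method": "apply_moves", "body": {"motion": [0,0,0,0,0,0,60,0,0,0,0,0,0,60,0,0,-45,0,0,0,60,0,0,-87,0,0,0,50,-88,17,-87,0,0,0.115,42,-88,17,-87,0,0,0.115,42,-88,17,-87,0,0,0.115,42,-88,17,-50,0,0,0.115,42,-88,17,-30,0,0,0.115,42,-88,17,-30,0,0,0.115,42]}}

```text
clock: 8.4
eef_pos: [0.4053, 0.2514, 0.0987]
ee_rot: [0.628, 0.779, -0.002, -0.001]
force: [-0.3, -0.2, 1.3]
grip_width: 0.0358
```

Run:
```python
from plant import bot, optics
from h import *
show(bot)
c=optics.get_calibration('wrist');p,d=optics.capture('wrist');cv2.imwrite('pics/w7.png',p[:,:,::-1])
a=np.radians(12.3);p0,r,s=cur(bot);plan(p0,r,[([.4087,.2552,.016],down(a+np.pi/2))])
```

```text
t 8.40 pos [0.4053 0.2514 0.0987] z [-0.003 -0.002 -1.   ] x [-0.212  0.977 -0.001] w 0.0358 F [-0.3 -0.2  1.3] q [ 0.56  0.24 -0.35  0.99  0.    1.91]
[2.7, 3.4, 84.3, -0.001, 0.000, -0.001]
```

View pics/w7.png

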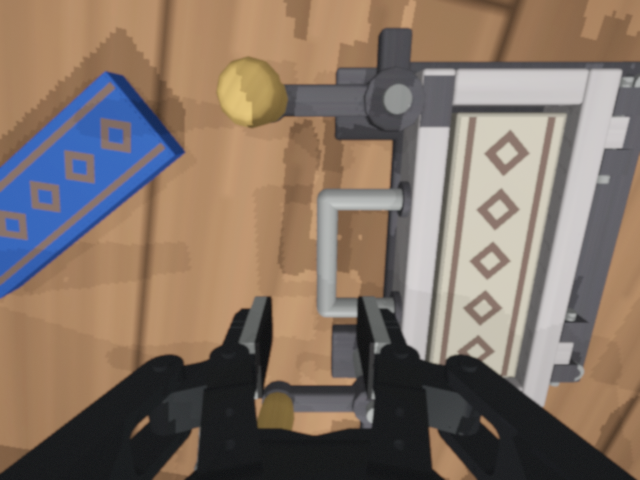

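Run:
```python
from plant import bot, optics
from h import *
c=optics.get_calibration('wrist')
A=onplane(c,327,200,.036);B=onplane(c,327,307,.036);print(A,B,(A+B)/2,np.degrees(np.arctan2(*(A-B)[1::-1])))
for q in [(397,98),(372,402)]:print(onplane(c,*q,.073))
```

```text
[0.40569016 0.28768766 0.036     ] [0.42078969 0.22183429 0.036     ] [0.41323993 0.25476097 0.036     ] 102.91413056879429
[0.42225731 0.34446513 0.073     ]
[0.45318531 0.18828593 0.073     ]
```

>>> {"method": "apply_moves", "body": {"motion": [2,6,40,0,0,0,42,2,6,70,0,0,0,42,2,6,82,0,0,0,42,2,6,82,0,0,0,42,2,6,82,0,0,0,20,2,6,82,0,0,0,0,2,6,82,0,0,0,0,2,6,82,0,0,0,0,2,6,82,0,0,0,0,2,6,82,0,0,0,0]}}

```text
clock: 9.45
eef_pos: [0.4117, 0.2556, 0.02]
ee_rot: [0.627, 0.779, 0.0, -0.001]
force: [-10.4, -2.2, 14.9]
grip_width: 0.01
```

Run:
```python
from plant import bot, optics
from h import *
show(bot)
c=optics.get_calibration('wrist');p,d=optics.capture('wrist');cv2.imwrite('pics/w8.png',p[:,:,::-1])
p0,r,s=cur(bot);a=np.radians(12.3);X=np.array([np.cos(a),np.sin(a)])
M=np.array([.4996,.275])
print('along mould x',(p0[:2]-M)@X)
# hinge relative to bar: bar at (-159,+11)
th0=np.arctan2(11,-159)
for t in np.linspace(0,1.8,10):
    ph=th0-t; q=.1594*np.array([np.cos(ph),np.sin(ph)])
    b=np.array([-.159,.011]);dd=q-b
    print(t.round(2),(dd*1000).round(1))
```

```text
t 9.45 pos [0.4117 0.2556 0.02  ] z [-0.     0.001 -1.   ] x [-0.213  0.977  0.001] w 0.0100 F [-10.4  -2.2  14.9] q [ 0.55  0.33 -0.45  0.79  0.    1.91]
along mould x -0.09007635844970185
0.0 [-0.  0.]
0.2 [ 5.3 31.4]
0.4 [16.8 61.1]
0.6 [34.  87.9]
0.8 [ 56.1 110.7]
1.0 [ 82.3 128.8]
1.2 [111.6 141.2]
1.4 [142.8 147.6]
1.6 [174.6 147.6]
1.8 [205.8 141.4]
```

View pics/w8.png

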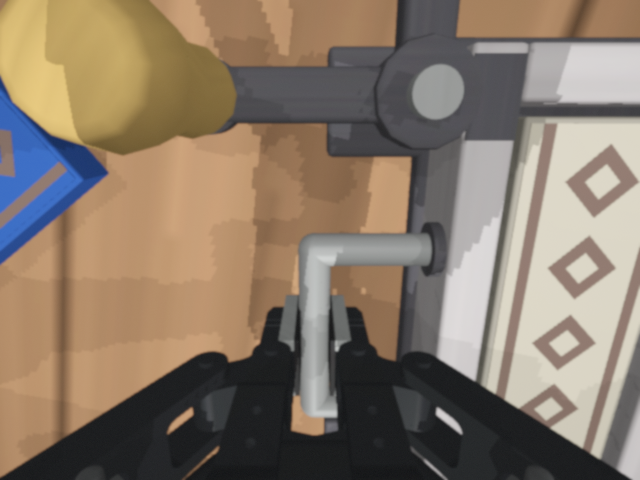

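Run:
```python
import numpy as np
th0=np.arctan2(11,-159)
for t in np.arange(.1,1.86,.1):
    ph=th0-t; q=.1594*np.array([np.cos(ph),np.sin(ph)]);b=np.array([-.159,.011]);print(t.round(2),((q-b)*1000).round(1))
```

```text
0.1 [ 1.9 15.8]
0.2 [ 5.3 31.4]
0.3 [10.3 46.5]
0.4 [16.8 61.1]
0.5 [24.7 74.9]
0.6 [34.  87.9]
0.7 [44.5 99.9]
0.8 [ 56.1 110.7]
0.9 [ 68.8 120.4]
1.0 [ 82.3 128.8]
1.1 [ 96.7 135.7]
1.2 [111.6 141.2]
1.3 [127.1 145.2]
1.4 [142.8 147.6]
1.5 [158.7 148.4]
1.6 [174.6 147.6]
1.7 [190.4 145.3]
1.8 [205.8 141.4]
```

>>> {"method": "apply_moves", "body": {"motion": [0,2,-16,0,0,0,0,0,5.5,-31.5,0,0,0,0,0,10.5,-46.5,0,0,0,0,0,17,-61,0,0,0,0,0,25,-75,0,0,0,0,0,34,-88,0,0,0,0,0,44.5,-100,0,0,0,0,0,56,-110.5,0,0,0,0,0,69,-120.5,0,0,0,0,0,82.5,-129,0,0,0,0]}}

```text
clock: 10.5
eef_pos: [0.491, 0.2728, 0.1509]
ee_rot: [0.627, 0.779, 0.0, -0.001]
force: [-21.9, -4.6, 30.7]
grip_width: 0.0105
```

Run:
```python
from plant import bot, optics
from h import *
show(bot)
p,d=optics.capture('wrist');cv2.imwrite('pics/w9.png',p[:,:,::-1])
```

```text
t 10.50 pos [0.491  0.2728 0.1509] z [-0.002  0.001 -1.   ] x [-0.213  0.977  0.002] w 0.0105 F [-21.9  -4.6  30.7] q [ 0.51  0.37 -0.03  1.17  0.    1.86]
```

View pics/w9.png

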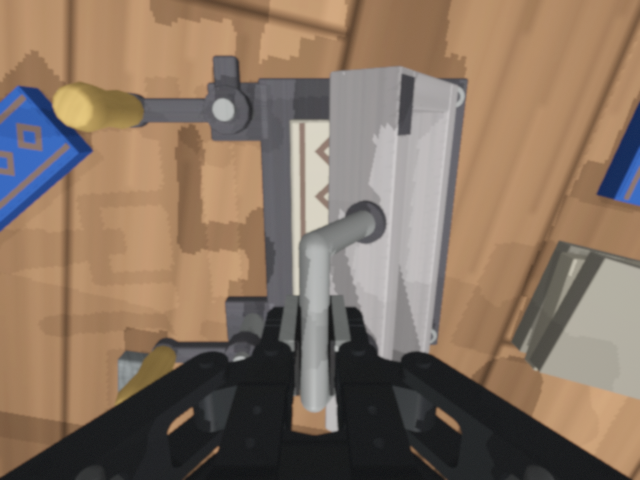

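>>> {"method": "apply_moves", "body": {"motion": [0,13,-10,0,0,0,0,0,28,-16.5,0,0,0,0,0,44,-21,0,0,0,0,0,60,-23.5,0,0,0,0,0,76,-24.5,0,0,0,0,0,92,-24,0,0,0,0,0,108,-21.5,0,0,0,0,0,118,-19,0,0,0,0,0,123,-17.5,0,0,0,0,0,123,-17.5,0,0,0,0]}}

```text
clock: 11.55
eef_pos: [0.6141, 0.2994, 0.1667]
ee_rot: [0.628, 0.779, 0.002, 0.001]
force: [2.0, 1.9, 3.7]
grip_width: 0.0102
```

Run:
```python
from plant import bot, optics
from h import *
show(bot)
p,d=optics.capture('wrist');cv2.imwrite('pics/w10.png',p[:,:,::-1])
p,d=optics.capture('side');crop(p,(220,120,420,260),3.5,'s10.png')
```

```text
t 11.55 pos [0.6141 0.2994 0.1667] z [ 0.003  0.002 -1.   ] x [-0.212  0.977  0.001] w 0.0102 F [2.  1.9 3.7] q [0.45 0.62 0.41 1.36 0.   1.81]
```

View pics/w10.png

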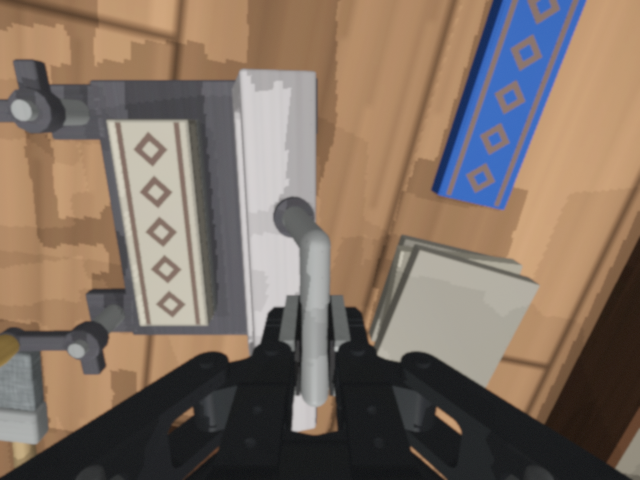

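View pics/s10.png

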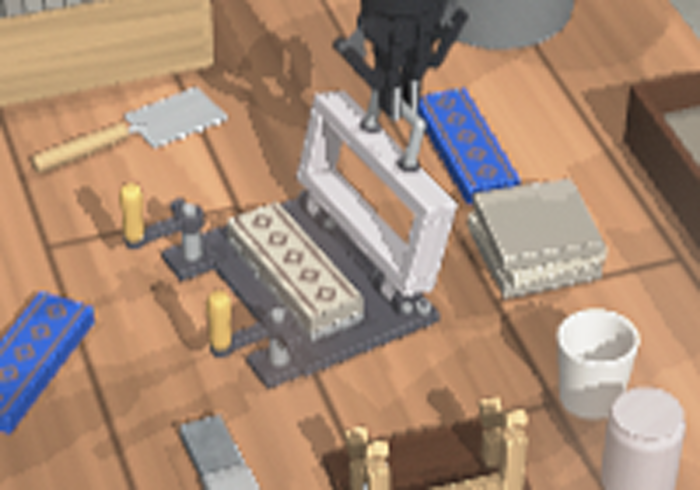

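Run:
```python
from plant import bot, optics
from h import *
p=cv2.imread('pics/w10.png')
crop(p[:,:,::-1],(80,90,240,350),2.3,'w10c.png')
c=optics.get_calibration('wrist')
T=np.array([onplane(c,*q,.042) for q in [(108,120),(187,118),(208,325),(140,327)]]);print(T.round(4),T.mean(0).round(4))
p0,r,s=cur(bot);plan(p0,r,[([.5005,.2752,.20],down(1.785)),([.5005,.2752,.014],down(1.785))])
```

```text
[[0.4594 0.3459 0.042 ]
 [0.5121 0.3587 0.042 ]
 [0.5465 0.202  0.042 ]
 [0.4924 0.1884 0.042 ]] [0.5026 0.2737 0.042 ]
[0.5, -115.6, -33.5, 0.003, -0.001, -0.000]
[0.3, -116.2, 152.5, 0.003, -0.001, -0.000]
```

View pics/w10c.png

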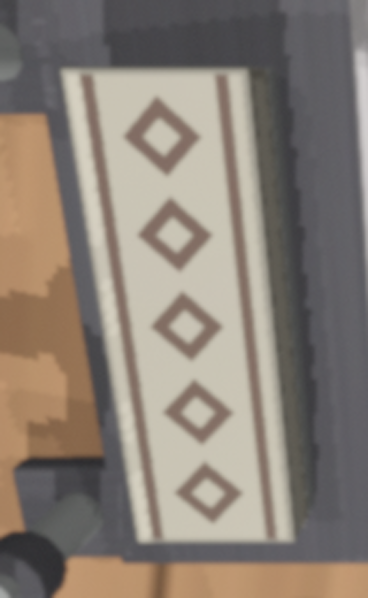

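>>> {"method": "apply_moves", "body": {"motion": [0,0,0,0,0,0,45,0,0,0,0,0,0,45,0,0,0,0,0,0,45,0,0,-45,0,0,0,45,0,0,-90,0,0,0,80,0,-60,-90,0,0,0,80,0,-117,-90,0,0,0,80,0,-117,-90,0,0,0,80,0,-117,-90,0,0,0,80,0,-117,-90,0,0,0,80]}}

```text
clock: 12.65
eef_pos: [0.4982, 0.2739, 0.2554]
ee_rot: [0.627, 0.779, 0.0, 0.0]
force: [-0.1, 0.1, 0.2]
grip_width: 0.0682
```

Run:
```python
from plant import bot, optics
from h import *
show(bot)
c=optics.get_calibration('wrist');p,d=optics.capture('wrist');cv2.imwrite('pics/w11.png',p[:,:,::-1])
import pickle;pickle.dump((c,p,d),open('w11.pkl','wb'))
p,d=optics.capture('side');crop(p,(220,120,420,260),3.5,'s11.png')
```

```text
t 12.65 pos [0.4982 0.2739 0.2554] z [ 0.001  0.    -1.   ] x [-0.213  0.977  0.   ] w 0.0682 F [-0.1  0.1  0.2] q [ 0.5   0.36  0.22  1.43 -0.    1.86]
```

View pics/w11.png

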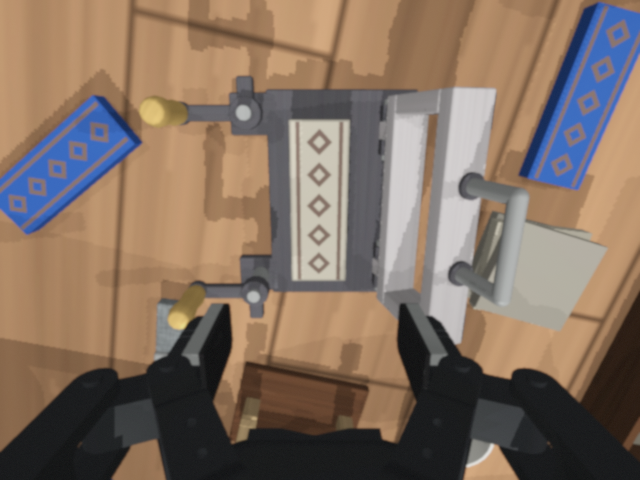

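View pics/s11.png

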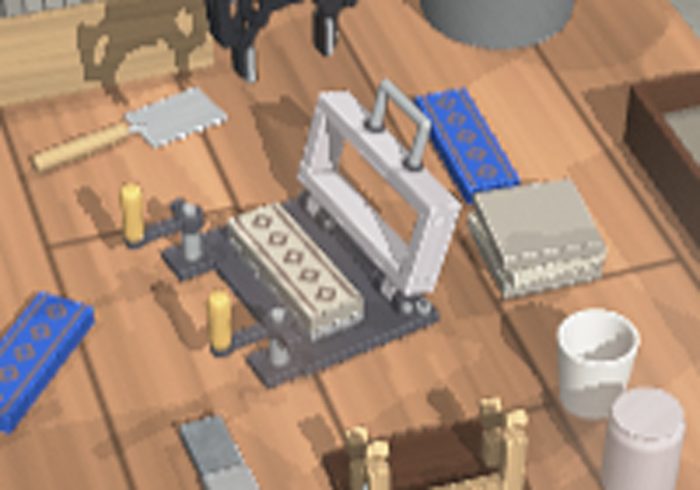

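Run:
```python
from plant import bot, optics
from h import *
import pickle
c,p,d=pickle.load(open('w11.pkl','rb'))
hsv=cv2.cvtColor(p,cv2.COLOR_RGB2HSV);H,S,V=[hsv[...,i].astype(int) for i in range(3)]
print(hsv[150,300],hsv[250,340])
m=((H>12)&(H<40)&(S>15)&(S<90)&(V>150)).astype(np.uint8)*255
mm=np.zeros_like(m);mm[105:292,275:362]=m[105:292,275:362]
mm=cv2.morphologyEx(mm,cv2.MORPH_CLOSE,np.ones((9,9),np.uint8))
k=max(cv2.findContours(mm,0,1)[0],key=cv2.contourArea)
h=cv2.approxPolyDP(cv2.convexHull(k),6,True)[:,0];print(h.tolist())
r=cv2.minAreaRect(np.array([onplane(c,*q,.042)[:2]*1000 for q in k[:,0].astype(float)],np.float32));print(r)
```

```text
[ 20  29 193] [ 18  35 175]
[[347, 120], [344, 278], [293, 280], [289, 121]]
((502.7381286621094, 273.9984436035156), (55.328224182128906, 158.8192596435547), 12.42052936553955)
```

>>> {"method": "apply_moves", "body": {"motion": [-1,3.5,50,0,0,0,80,-1,3.5,100,0,0,0,80,-1,3.5,150,0,0,0,80,-1,3.5,195,0,0,0,80,-1,3.5,225,0,0,0,80,-1,3.5,240,0,0,0,80,-1,3.5,240,0,0,0,80,-1,3.5,240,0,0,0,55,-1,3.5,240,0,0,0,50,-1,3.5,240,0,0,0,50], "force": 60}}

```text
clock: 13.75
eef_pos: [0.5028, 0.2739, 0.0155]
ee_rot: [0.628, 0.779, 0.0, 0.0]
force: [-1.8, -0.8, -3.5]
grip_width: 0.055
```

Run:
```python
from plant import bot, optics
from h import *
show(bot)
c=optics.get_calibration('wrist');p,d=optics.capture('wrist');cv2.imwrite('pics/w12.png',p[:,:,::-1])
p,d=optics.capture('side');crop(p,(220,120,420,260),3.5,'s12.png')
```

```text
t 13.75 pos [0.5028 0.2739 0.0155] z [ 0.001  0.    -1.   ] x [-0.212  0.977  0.   ] w 0.0550 F [-1.8 -0.8 -3.5] q [ 0.5   0.49 -0.21  0.87 -0.    1.86]
```

View pics/w12.png

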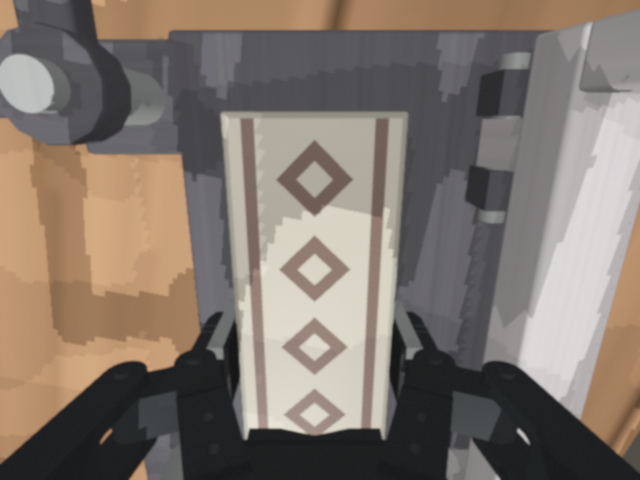

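View pics/s12.png

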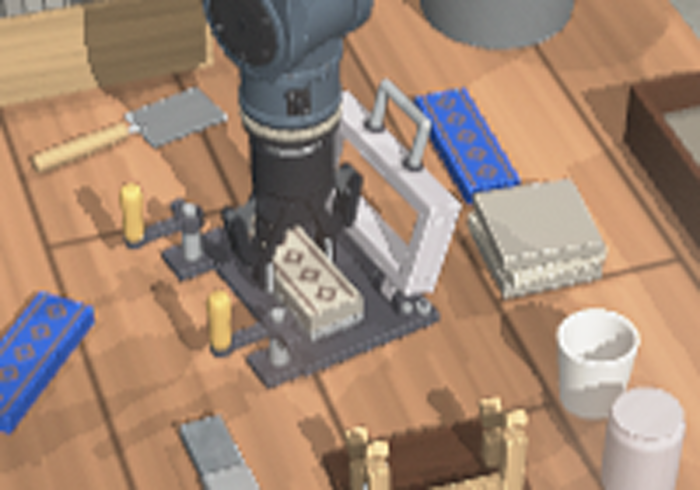

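>>> {"method": "apply_moves", "body": {"motion": [0,0,-20,0,0,0,50,0,0,-60,0,0,0,50,0,0,-110,0,0,0,50,0,0,-160,0,0,0,50,-20,0,-200,0,0,0,50,-65,0,-210,0,0,0.1,50,-110,0,-210,0,0,0,50,-155,0,-210,0,0,-0.1,50,-180,0,-210,0,0,-0.2,50,-180,0,-210,0,0,-0.3,50]}}

```text
clock: 14.85
eef_pos: [0.5413, 0.0947, 0.2254]
ee_rot: [0.504, 0.864, 0.0, 0.001]
force: [-0.3, 2.0, -4.5]
grip_width: 0.0548
```

```bash
cat >> h.py <<'E'
ea=np.radians(-91.3)
ex=np.array([np.cos(ea),np.sin(ea),0]);ey=np.array([-ex[1],ex[0],0]);ez=np.array([0,0,1.])
seat=np.array([.5366,-.003,.087])
slope=(ex+ez)/2**.5; nrm=(-ex+ez)/2**.5
Rpl=axes(-ey,-nrm)
E
python3 - <<'E'
from plant import bot, optics
from h import *
show(bot)
p,d=optics.capture('side');crop(p,(180,60,440,300),2.4,'s13.png')
p0,r,s=cur(bot)
for n in (.10,.07,.02): plan(p0,r,[(seat-.0165*nrm+n*nrm+.003*slope,Rpl)])
E
```

```text
t 14.85 pos [0.5413 0.0947 0.2254] z [ 0.001 -0.001 -1.   ] x [-0.492  0.871 -0.001] w 0.0548 F [-0.3  2.  -4.5] q [ 0.17  0.32  0.09  1.34 -0.    1.23]
[-35.0, -23.9, 77.2, 0.715, -0.401, -0.972]
[-53.2, -34.9, 98.4, 0.715, -0.401, -0.972]
[-83.4, -53.3, 133.8, 0.715, -0.401, -0.972]
```

View pics/s13.png

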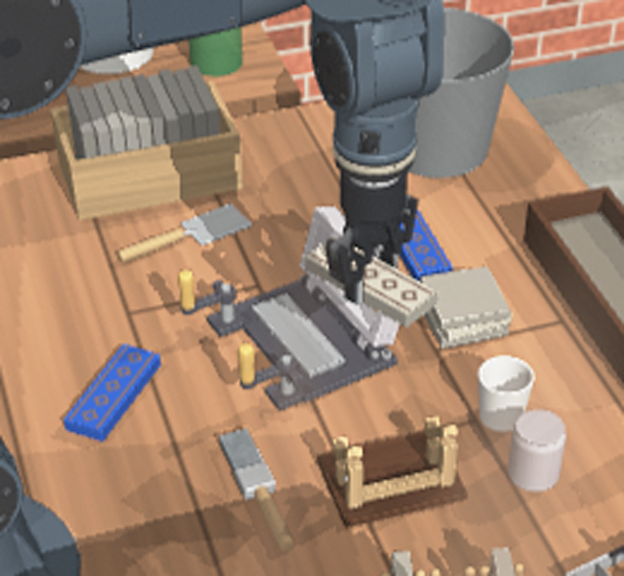

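>>> {"method": "apply_moves", "body": {"motion": [-10,-5,20,0.72,-0.4,-0.97,50,-10,-5,20,0.72,-0.4,-0.97,50,-20,-10,40,0.72,-0.4,-0.97,50,-35,-24,77,0.72,-0.4,-0.97,50,-35,-24,77,0.715,-0.4,-0.97,50,-35,-24,77,0.715,-0.4,-0.97,50,-35,-24,77,0.715,-0.4,-0.972,50,-35,-24,77,0.715,-0.401,-0.972,50,-35,-24,77,0.715,-0.401,-0.972,50,-35,-24,77,0.715,-0.401,-0.972,50]}}

```text
clock: 15.9
eef_pos: [0.5364, 0.0571, 0.1469]
ee_rot: [0.013, 0.924, -0.383, -0.006]
force: [-0.4, 0.4, -5.2]
grip_width: 0.055
```

Run:
```python
from plant import bot, optics
from h import *
show(bot)
p,d=optics.capture('side');crop(p,(230,160,450,340),2.8,'s14.png')
p,d=optics.capture('wrist');cv2.imwrite('pics/w14.png',p[:,:,::-1])
p0,r,s=cur(bot)
for n in (.10,.05,.015,.003): plan(p0,r,[(seat-.0165*nrm+n*nrm+.003*slope,Rpl)])
```

```text
t 15.90 pos [0.5364 0.0571 0.1469] z [-0.022 -0.707 -0.706] x [-1.     0.028  0.002] w 0.0550 F [-0.4  0.4 -5.2] q [ 0.48  0.66  0.15  1.52 -0.67  0.66]
[-1.0, -1.8, 1.5, 0.002, -0.006, -0.007]
[-1.3, -1.9, 51.5, 0.002, -0.006, -0.007]
[-1.5, -1.9, 86.4, 0.002, -0.006, -0.007]
[-1.6, -2.0, 98.4, 0.002, -0.006, -0.007]
```

View pics/s14.png

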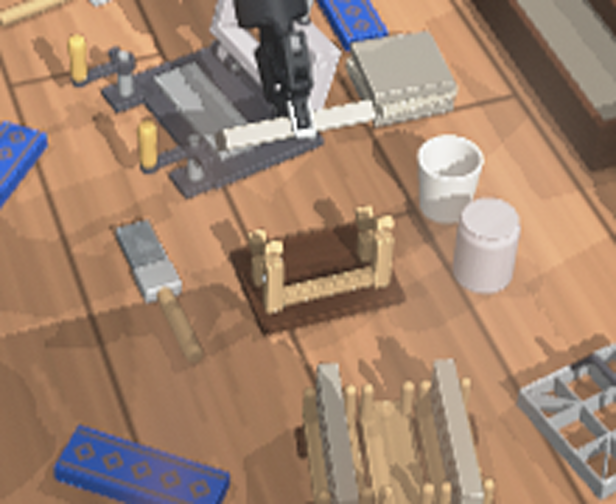

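View pics/w14.png

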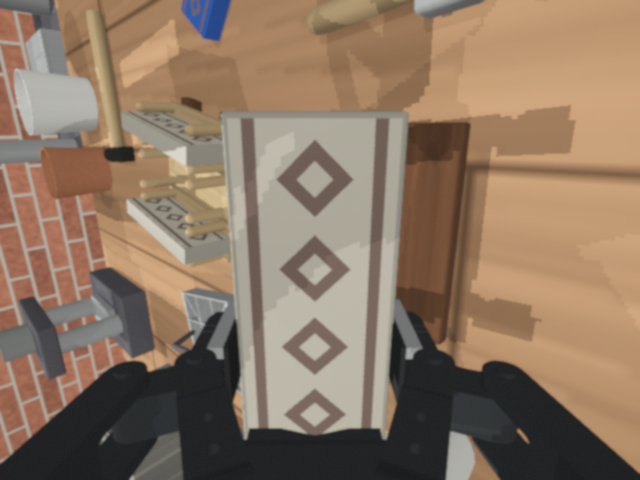

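>>> {"method": "apply_moves", "body": {"motion": [-1,-2,30,0.002,-0.006,-0.007,50,-1.5,-2,60,0.002,-0.006,-0.007,50,-1.5,-2,80,0.002,-0.006,-0.007,50,-1.5,-2,88,0.002,-0.006,-0.007,50,-1.5,-2,92,0.002,-0.006,-0.007,50,-1.5,-2,95,0.002,-0.006,-0.007,50,-1.5,-2,97,0.002,-0.006,-0.007,50,-1.5,-2,98,0.002,-0.006,-0.007,50,-1.5,-2,98,0.002,-0.006,-0.007,50,-1.5,-2,98,0.002,-0.006,-0.007,50]}}

```text
clock: 17.0
eef_pos: [0.5361, -0.0149, 0.0801]
ee_rot: [0.009, 0.923, -0.384, -0.005]
force: [0.2, -0.1, -4.2]
grip_width: 0.0545
```

Run:
```python
from plant import bot, optics
from h import *
show(bot)
p,d=optics.capture('side');crop(p,(230,160,450,340),2.8,'s15.png')
p0,r,s=cur(bot)
for n in (.003,.0,-.002): plan(p0,r,[(seat-.0165*nrm+n*nrm+.00*slope,Rpl)])
```

```text
t 17.00 pos [ 0.5361 -0.0149  0.0801] z [-0.016 -0.708 -0.706] x [-1.     0.021  0.002] w 0.0545 F [ 0.2 -0.1 -4.2] q [ 0.37  0.63 -0.07  1.24 -0.71  0.53]
[-0.2, 3.5, 0.1, -0.002, -0.000, 0.003]
[-0.2, 3.5, 3.1, -0.002, -0.000, 0.003]
[-0.2, 3.5, 5.1, -0.002, -0.000, 0.003]
```

View pics/s15.png

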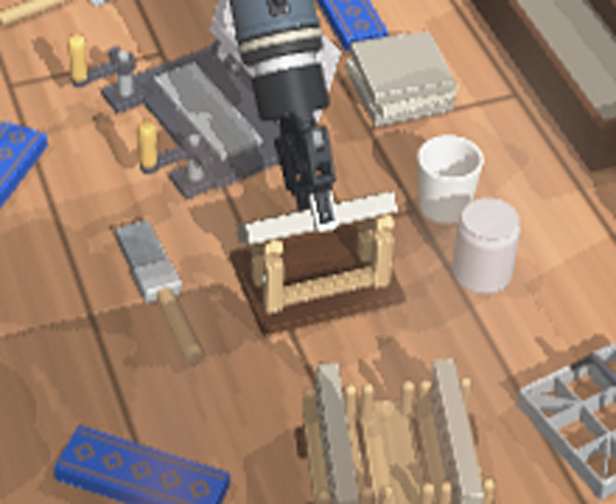

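Very near contact. Creep down in small increments.

>>> {"method": "apply_moves", "body": {"motion": [0,0,0.5,0,0,0,50,0,0,1,0,0,0,50,0,0,1.5,0,0,0,50,0,0,2,0,0,0,50,0,0,2.5,0,0,0,50,0,0,3,0,0,0,50,0,0,3,0,0,0,50,0,0,3,0,0,0,50,0,0,3,0,0,0,50,0,0,3,0,0,0,50]}}

```text
clock: 18.05
eef_pos: [0.536, -0.0169, 0.0782]
ee_rot: [0.009, 0.923, -0.384, -0.005]
force: [-5.1, 6.5, 4.6]
grip_width: 0.055
```

Run:
```python
from plant import bot
from h import *
show(bot)
p0,r,s=cur(bot);print((p0+.0165*nrm-seat)@nrm,(p0-seat)@slope, np.array(s['force'])@nrm)
```

```text
t 18.05 pos [ 0.536  -0.0169  0.0782] z [-0.016 -0.708 -0.706] x [-1.     0.021  0.002] w 0.0550 F [-5.1  6.5  4.6] q [ 0.36  0.63 -0.07  1.23 -0.72  0.52]
0.0004012370681392878 0.0036253954211468496 7.743372418901841
```

>>> {"method": "apply_moves", "body": {"motion": [0,1,0,0,0,0,50,0,2,0,0,0,0,50,0,3,0,0,0,0,50,0,3,0,0,0,0,60,0,3,0,0,0,0,70,0,3,0,0,0,0,80,0,3,0,0,0,0,85,0,3,-20,0,0,0,85,0,3,-50,0,0,0,85,0,3,-80,0,0,0,85]}}

```text
clock: 19.05
eef_pos: [0.537, 0.0418, 0.1329]
ee_rot: [0.009, 0.923, -0.384, -0.006]
force: [0.6, -0.6, -0.6]
grip_width: 0.0726
```

Run:
```python
from plant import bot, optics
from h import *
show(bot)
c=optics.get_calibration('wrist');p,d=optics.capture('wrist');cv2.imwrite('pics/w16.png',p[:,:,::-1])
import pickle;pickle.dump((c,p,d),open('w16.pkl','wb'))
p,d=optics.capture('side');crop(p,(230,160,450,340),2.8,'s16.png')
```

```text
t 19.05 pos [0.537  0.0418 0.1329] z [-0.018 -0.709 -0.705] x [-1.     0.022  0.003] w 0.0726 F [ 0.6 -0.6 -0.6] q [ 0.46  0.65  0.1   1.46 -0.68  0.63]
```

View pics/w16.png

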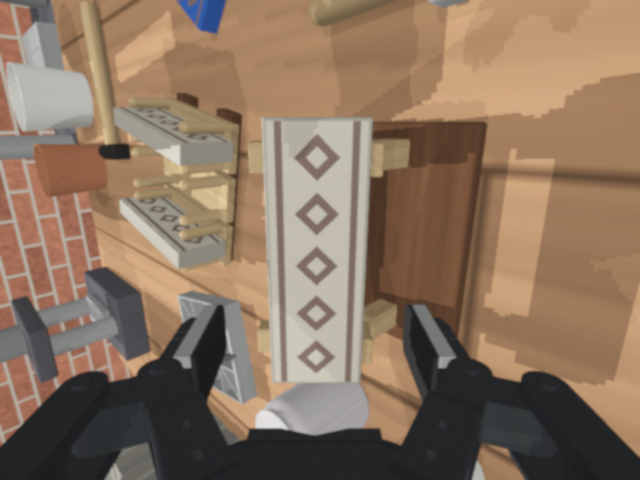

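View pics/s16.png

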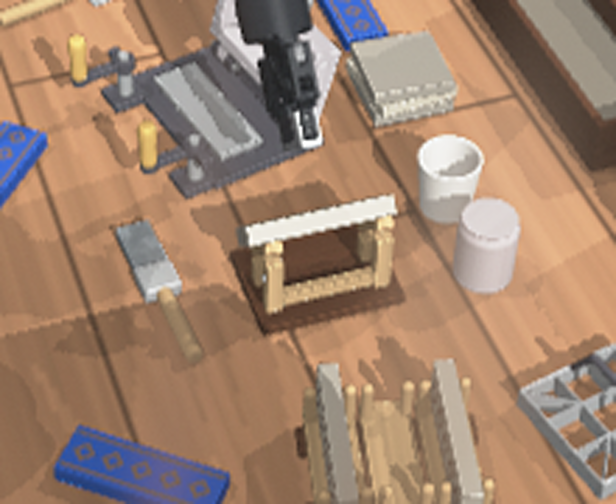

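Run:
```python
from h import *
import pickle
c,p,d=pickle.load(open('w16.pkl','rb'))
crop(p,(240,100,420,400),2,'w16c.png')
P=cloud(c,d,(200,80,460,400))
q=(P-seat); n=q@nrm;s=q@slope;y=q@ey
m=(abs(n-.01)<.006)&(abs(y)<.1)&(abs(s)<.045)
print(m.sum(),np.median(n[m]),np.percentile(s[m],[1,50,99]),np.percentile(y[m],[1,50,99]))
A=np.c_[s[m],y[m],np.ones(m.sum())];print(np.linalg.lstsq(A,n[m],rcond=None)[0])
for x,yy in [(263,118),(372,118),(360,381),(273,381)]:
    r=ray(c,x,yy);t=((seat+.01*nrm-c['eye'])@nrm)/(r@nrm);g=c['eye']+t*r-seat;print((g@slope).round(4),(g@ey).round(4))
```

```text
26431 0.010565002405576743 [-0.02636012  0.00096916  0.02829137] [-0.08010048 -0.01553773  0.07554407]
[0.0005074  0.00059617 0.0105641 ]
0.0282 -0.0805
-0.0265 -0.0807
-0.027 0.0769
0.028 0.0772
```

View pics/w16c.png

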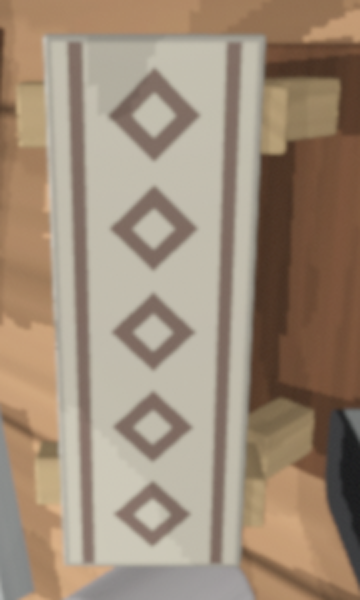

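```bash
cat >> h.py <<'E'
Rrg=axes(-ey,-slope)
E
python3 - <<'E'
from plant import bot
from h import *
p0,r,s=cur(bot)
t=seat+.0005*nrm-.002*ey+.0005*slope
plan(p0,r,[([.5366,.03,.20],r),([.5366,-.03,.22],axes(-ey,-ez)),(t+.12*slope,Rrg),(t+.09*slope,Rrg)])
E
```

```text
[1.6, -56.5, -36.7, 0.000, 0.000, 0.000]
[0.5, -113.0, -8.4, -0.786, 0.002, 0.003]
[3.3, -120.3, 66.0, -1.572, 0.001, 0.004]
[3.3, -90.3, 66.0, -1.572, 0.001, 0.004]
```

>>> {"method": "apply_moves", "body": {"motion": [1,-30,-35,-0.15,0,0,60,1.5,-60,-37,-0.3,0,0,50,1,-90,-20,-0.45,0,0,45,0.5,-113,-8,-0.6,0,0,45,1,-116,10,-0.75,0,0,45,2,-118,30,-0.9,0,0,45,3,-120,66,-1.05,0,0.004,45,3,-120,66,-1.2,0,0.004,45,3,-120,66,-1.35,0,0.004,45,3,-120,66,-1.5,0,0.004,45]}}

```text
clock: 20.15
eef_pos: [0.5319, -0.0912, 0.171]
ee_rot: [0.013, 0.936, 0.351, 0.005]
force: [-0.4, 1.1, -0.9]
grip_width: 0.0385
```

Run:
```python
from plant import bot, optics
from h import *
show(bot)
c=optics.get_calibration('wrist');p,d=optics.capture('wrist');cv2.imwrite('pics/w17.png',p[:,:,::-1])
p,d=optics.capture('side');crop(p,(230,160,450,340),2.8,'s17.png')
p0,r,s=cur(bot)
t=seat+.0005*nrm-.002*ey+.0005*slope
plan(p0,r,[(t+.08*slope,Rrg),(t-.006*slope,Rrg)])
```

```text
t 20.15 pos [ 0.5319 -0.0912  0.171 ] z [ 0.018  0.656 -0.754] x [-1.     0.027 -0.001] w 0.0385 F [-0.4  1.1 -0.9] q [-0.52  0.6   0.16  1.52  0.62 -0.61]
[-2.5, 10.1, 38.1, -0.067, -0.002, -0.011]
[-2.7, 15.9, 123.9, -0.067, -0.002, -0.011]
```

View pics/w17.png

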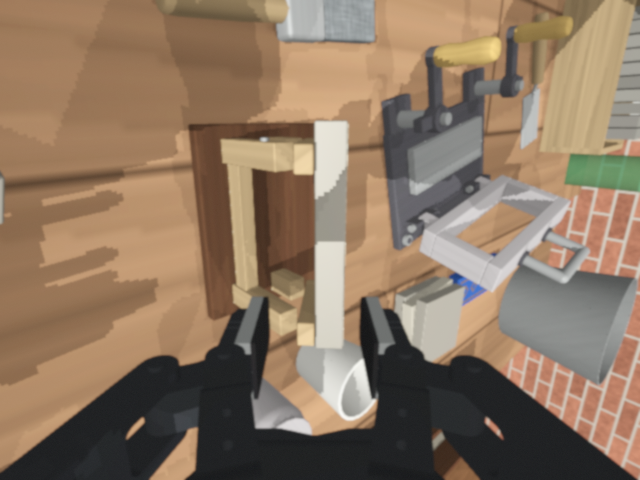

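View pics/s17.png

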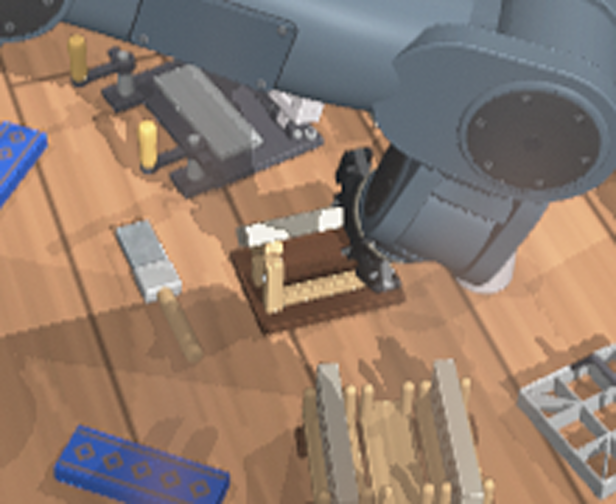

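>>> {"method": "apply_moves", "body": {"motion": [-2.5,8,20,-0.067,-0.002,-0.011,45,-2.5,10,38,-0.067,-0.002,-0.011,45,-2.5,10,38,-0.067,-0.002,-0.011,45,-2.5,11,55,-0.067,-0.002,-0.011,45,-2.5,11.5,62,-0.067,-0.002,-0.011,45,-2.5,11.5,62,-0.067,-0.002,-0.011,45,-2.5,11.5,62,-0.067,-0.002,-0.011,45,-2.5,11.5,62,-0.067,-0.002,-0.011,45,-2.5,11.5,62,-0.067,-0.002,-0.011,45,-2.5,11.5,62,-0.067,-0.002,-0.011,45]}}

```text
clock: 21.25
eef_pos: [0.5354, -0.041, 0.1313]
ee_rot: [0.007, 0.925, 0.379, 0.007]
force: [0.7, -0.4, -0.5]
grip_width: 0.0386
```

Run:
```python
from plant import bot, optics
from h import *
show(bot)
c=optics.get_calibration('wrist');p,d=optics.capture('wrist');cv2.imwrite('pics/w18.png',p[:,:,::-1])
p0,r,s=cur(bot)
t=seat+.0005*nrm-.002*ey+.0005*slope
plan(p0,r,[(t-.006*slope,Rrg)])
```

```text
t 21.25 pos [ 0.5354 -0.041   0.1313] z [ 0.018  0.702 -0.712] x [-1.     0.018 -0.007] w 0.0386 F [ 0.7 -0.4 -0.5] q [-0.46  0.61  0.04  1.39  0.69 -0.59]
[1.8, -3.5, 63.7, -0.007, 0.002, 0.008]
```

View pics/w18.png

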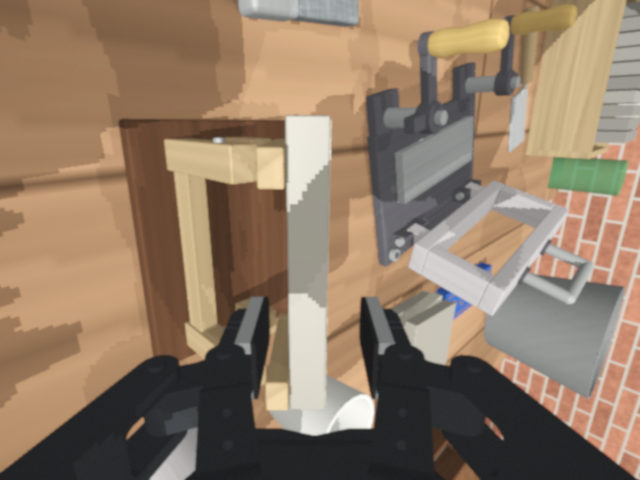

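>>> {"method": "apply_moves", "body": {"motion": [2,-3.5,15,-0.007,0.002,0.008,45,2,-3.5,35,-0.007,0.002,0.008,45,2,-3.5,52,-0.007,0.002,0.008,45,2,-3.5,61,-0.007,0.002,0.008,45,2,-3.5,63,-0.007,0.002,0.008,45,2,-3.5,63,-0.007,0.002,0.008,45,2,-3.5,63,-0.007,0.002,0.008,30,2,-3.5,63,-0.007,0.002,0.008,15,2,-3.5,63,-0.007,0.002,0.008,10,2,-3.5,63,-0.007,0.002,0.008,10], "force": 60}}

```text
clock: 22.3
eef_pos: [0.5348, 0.0005, 0.0845]
ee_rot: [0.011, 0.924, 0.383, 0.005]
force: [-1.5, -4.4, 6.7]
grip_width: 0.0193
```

Run:
```python
from plant import bot, optics
from h import *
show(bot)
c=optics.get_calibration('wrist');p,d=optics.capture('wrist');cv2.imwrite('pics/w19.png',p[:,:,::-1])
import pickle;pickle.dump((c,p,d),open('w19.pkl','wb'))
show(bot)
```

```text
t 22.30 pos [5.348e-01 5.000e-04 8.450e-02] z [ 0.017  0.707 -0.707] x [-1.     0.023 -0.001] w 0.0193 F [-1.5 -4.4  6.7] q [-0.4   0.61 -0.09  1.22  0.72 -0.51]
t 22.35 pos [5.348e-01 5.000e-04 8.450e-02] z [ 0.017  0.707 -0.707] x [-1.     0.023 -0.   ] w 0.0193 F [-1.5 -3.5  5.9] q [-0.4   0.61 -0.09  1.22  0.72 -0.51]
```

View pics/w19.png

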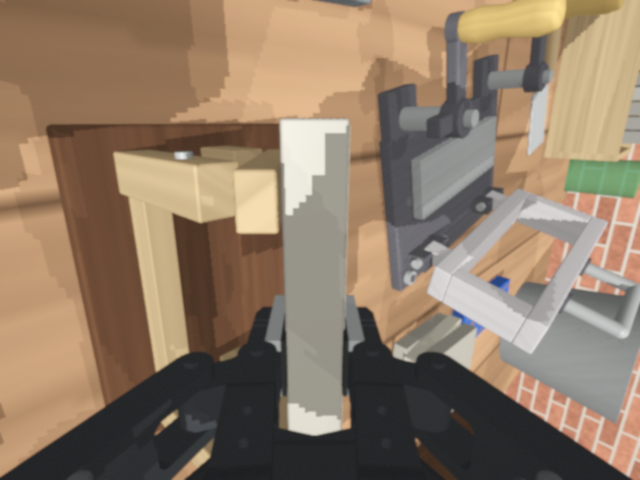

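Run:
```python
from plant import bot, optics
from h import *
p0,r,s=cur(bot)
f=np.radians(76.2+180)
plan(p0,r,[(p0+[0,0,.04],r),(p0+[0,0,.12],r),(p0+[0,0,.13],down(f)),([.53,-.14,.2],down(f)),([.5178,-.2757,.2],down(f))])
```

```text
[-0.0, 28.3, -28.3, 0.000, 0.000, 0.000]
[-0.1, 84.8, -84.9, 0.000, 0.000, 0.000]
[-0.1, 91.9, -91.9, 0.659, 0.530, -1.278]
[1.5, -17.7, -181.1, 0.659, 0.530, -1.278]
[10.6, -113.9, -277.2, 0.659, 0.530, -1.278]
```

>>> {"method": "apply_moves", "body": {"motion": [0,10,-10,0,0,0,10,0,35,-35,0,0,0,10,0,65,-65,0,0,0,10,0,90,-90,0.05,0.04,-0.1,10,0,75,-105,0.12,0.1,-0.24,10,0,50,-125,0.19,0.15,-0.37,10,1,25,-148,0.26,0.21,-0.51,10,1.5,0,-170,0.33,0.265,-0.64,10,1.5,-18,-181,0.4,0.32,-0.77,10,1.5,-18,-181,0.46,0.37,-0.89,10]}}

```text
clock: 23.35
eef_pos: [0.5297, -0.1422, 0.199]
ee_rot: [-0.431, 0.892, 0.139, 0.0]
force: [-0.1, 0.7, -4.2]
grip_width: 0.0189
```

Run:
```python
from plant import bot, optics
from h import *
show(bot)
p,d=optics.capture('side');crop(p,(230,160,450,340),2.8,'s20.png')
p0,r,s=cur(bot)
f=np.radians(76.2+180)
plan(p0,r,[([.53,-.14,.2],down(f)),([.5178,-.2757,.2],down(f))])
```

```text
t 23.35 pos [ 0.5297 -0.1422  0.199 ] z [-0.119  0.247 -0.962] x [-0.628 -0.769 -0.12 ] w 0.0189 F [-0.1  0.7 -4.2] q [-0.37  0.52  0.28  1.54  0.19 -1.29]
[0.2, 0.2, 0.8, 0.214, 0.171, -0.416]
[113.0, -69.4, -30.7, 0.214, 0.171, -0.416]
```

View pics/s20.png

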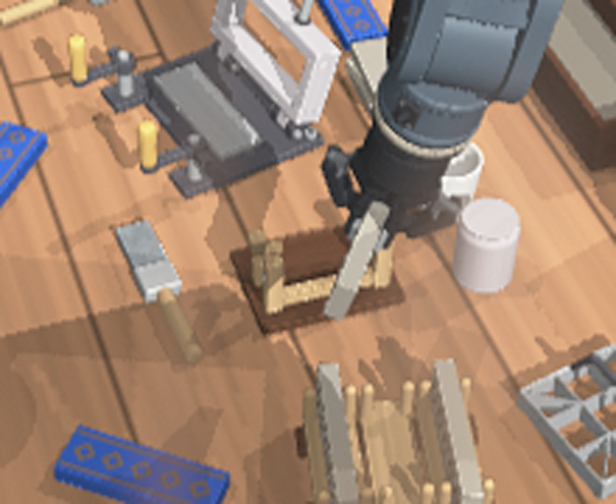

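Held firmly. Move over the bay, finishing the turn.

>>> {"method": "apply_moves", "body": {"motion": [30,-18,-8,0.07,0.056,-0.13,10,60,-37,-16,0.13,0.1,-0.25,10,90,-56,-24,0.18,0.145,-0.35,10,113,-69.5,-30.5,0.214,0.171,-0.416,10,113,-69.5,-30.5,0.214,0.171,-0.416,10,113,-69.5,-30.5,0.214,0.171,-0.416,10,113,-69.5,-30.5,0.214,0.171,-0.416,10,113,-69.5,-30.5,0.214,0.171,-0.416,10,113,-69.5,-30.5,0.214,0.171,-0.416,10,113,-69.5,-30.5,0.214,0.171,-0.416,10]}}

```text
clock: 24.4
eef_pos: [0.5157, -0.2746, 0.1972]
ee_rot: [-0.612, 0.791, 0.005, -0.0]
force: [-0.7, 0.0, -4.3]
grip_width: 0.0194
```

Run:
```python
from plant import bot, optics
from h import *
import pickle
show(bot)
c=optics.get_calibration('wrist');p,d=optics.capture('wrist');cv2.imwrite('pics/w21.png',p[:,:,::-1])
pickle.dump((c,p,d),open('w21.pkl','wb'))
p,d=optics.capture('side');crop(p,(260,200,460,380),2.8,'s21.png')
p,d=optics.capture('top');crop(p,(360,180,460,290),5,'t21.png')
p0,r,s=cur(bot)
f=np.radians(76.2+180)
plan(p0,r,[([.5178,-.2757,.1],down(f))])
```

```text
t 24.40 pos [ 0.5157 -0.2746  0.1972] z [-0.007  0.008 -1.   ] x [-0.25  -0.968 -0.006] w 0.0194 F [-0.7  0.  -4.3] q [-0.49  0.41  0.14  1.32  0.   -1.81]
[0.9, -3.1, 97.2, 0.008, 0.006, -0.012]
```

View pics/w21.png

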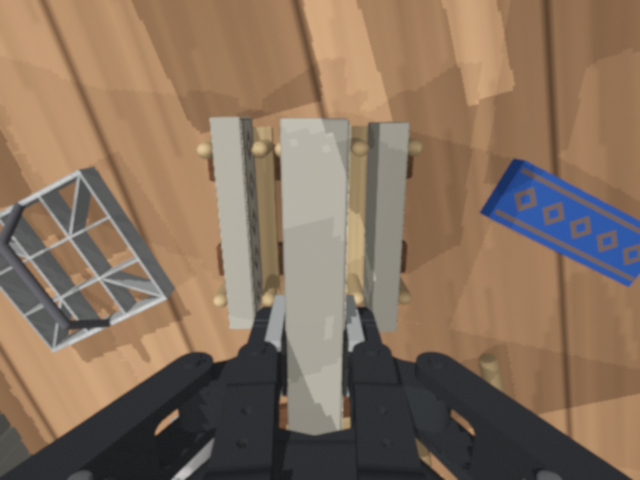

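View pics/s21.png

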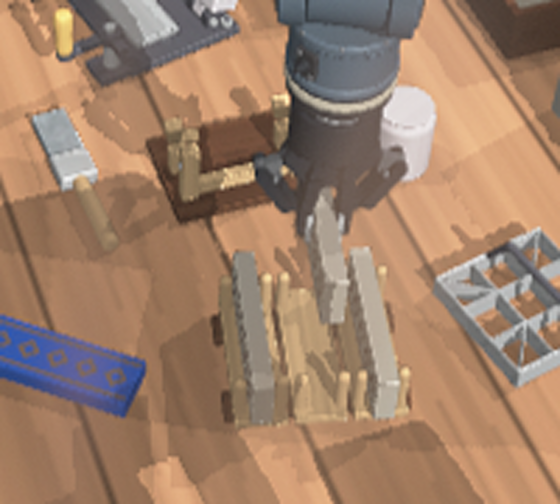

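View pics/t21.png

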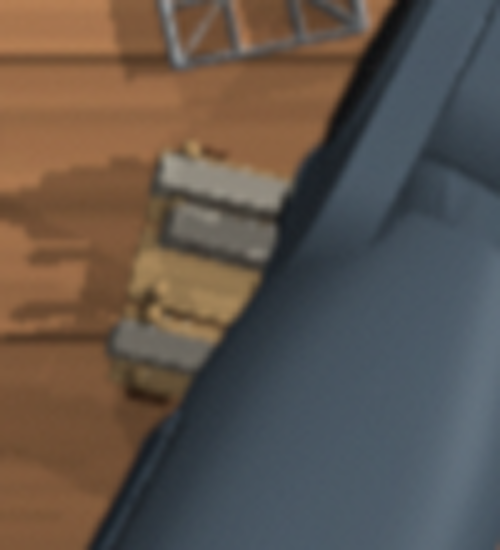

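Run:
```python
from h import *
import pickle
c,p,d=pickle.load(open('w21.pkl','rb'))
P=cloud(c,d,(0,0,640,480))
a=np.radians(-13.8);X=np.array([np.cos(a),np.sin(a)]);Y=np.array([-X[1],X[0]])
o=np.array([.5178,-.2757])
q=P[...,:2]-o;u=q@X;v=q@Y;z=P[...,2]
for lo,hi,zl,zh,n in [(-.08,-.03,.072,.09,'B'),(.03,.08,.072,.09,'A'),(-.03,.03,.2,.25,'held')]:
    m=(u>lo)&(u<hi)&(z>zl)&(z<zh)&(abs(v)<.09)
    print(n,m.sum(),np.percentile(u[m],[1,50,99]).round(4),np.percentile(v[m],[1,99]).round(4),np.median(z[m]).round(4),np.polyfit(v[m],u[m],1).round(4))
# pixels
w=lambda x,y,z:(lambda g:((g[:2]-o)@X*1000,(g[:2]-o)@Y*1000))(onplane(c,x,y,z))
for n,l,zz in [('A',[(211,118),(239,118),(229,329),(254,329)],.08),('B',[(380,123),(408,123),(374,331),(397,331)],.08),('held',[(281,119),(347,119)],.2302)]:
    print(n,[np.round(w(*k,zz),1).tolist() for k in l])
for n,k in [('dowels',[(265,149),(281,148),(360,148),(269,297),(356,297)])]:
    print(n,[np.round(w(*j,.066),1).tolist() for j in k])
```

```text
B 6000 [-0.0671 -0.0567 -0.0471] [-0.0765  0.0787] 0.0805 [-0.0078 -0.0567]
A 6335 [0.0451 0.0547 0.0654] [-0.081   0.0747] 0.0804 [-0.      0.0547]
held 26008 [-0.0265 -0.0018  0.0269] [-0.0796  0.0291] 0.2296 [ 0.0179 -0.0011]
A [[64.7, -81.6], [46.2, -81.4], [66.1, 77.8], [46.2, 78.2]]
B [[-47.5, -77.2], [-66.2, -77.0], [-49.7, 81.6], [-68.1, 81.9]]
held [[7.0, -80.3], [-11.5, -80.1]]
dowels [[31.7, -60.2], [20.3, -60.8], [-36.4, -60.1], [34.7, 57.2], [-36.3, 58.3]]
```

Run:
```python
from plant import bot
from h import *
p0,r,s=cur(bot)
f=np.radians(76.2+180)
plan(p0,r,[([.5168,-.2755,.1],down(f))])
```

```text
[0.9, -2.1, 97.2, 0.008, 0.006, -0.012]
```

>>> {"method": "apply_moves", "body": {"motion": [1,-2,30,0.008,0.006,-0.012,10,1,-2,60,0.008,0.006,-0.012,10,1,-2,85,0.008,0.006,-0.012,10,1,-2,97,0.008,0.006,-0.012,10,1,-2,97,0.008,0.006,-0.012,10,1,-2,97,0.008,0.006,-0.012,10,1,-2,97,0.008,0.006,-0.012,10,1,-2,97,0.008,0.006,-0.012,10,1,-2,97,0.008,0.006,-0.012,10,1,-2,97,0.008,0.006,-0.012,10]}}

```text
clock: 25.55
eef_pos: [0.5168, -0.2758, 0.1006]
ee_rot: [-0.617, 0.787, -0.0, -0.0]
force: [-0.3, 0.6, -3.9]
grip_width: 0.0191
```

Run:
```python
from plant import bot, optics
from h import *
import pickle
show(bot)
c=optics.get_calibration('wrist');p,d=optics.capture('wrist');cv2.imwrite('pics/w22.png',p[:,:,::-1])
p2,d2=optics.capture('side');crop(p2,(260,200,460,380),2.8,'s22.png')
P=cloud(c,d,(0,0,640,480))
a=np.radians(-13.8);X=np.array([np.cos(a),np.sin(a)]);Y=np.array([-X[1],X[0]])
o=np.array([.5178,-.2757]);q=P[...,:2]-o;u=q@X;v=q@Y;z=P[...,2]
for lo,hi,zl,zh,n in [(-.08,-.03,.072,.09,'B'),(.03,.08,.072,.09,'A'),(-.03,.03,.12,.15,'held')]:
    m=(u>lo)&(u<hi)&(z>zl)&(z<zh)&(v>-.09)&(v<-.01)
    print(n,m.sum(),np.percentile(u[m],[1,50,99]).round(4),np.percentile(v[m],[1,99]).round(4),np.median(z[m]).round(4),np.polyfit(v[m],u[m],1).round(4))
p0,r,s=cur(bot);plan(p0,r,[([.5168,-.2755,.047],down(np.radians(256.2)))])
```

```text
t 25.55 pos [ 0.5168 -0.2758  0.1006] z [ 0.    -0.001 -1.   ] x [-0.239 -0.971  0.001] w 0.0191 F [-0.3  0.6 -3.9] q [-0.49  0.44 -0.05  1.08 -0.   -1.82]
B 7276 [-0.0665 -0.0558 -0.0468] [-0.0773 -0.0108] 0.0805 [-0.0022 -0.0559]
A 7990 [0.0452 0.0544 0.0654] [-0.0817 -0.0109] 0.0804 [-0.0029  0.0544]
held 16706 [-0.0204 -0.0006  0.0196] [-0.0807 -0.0109] 0.1333 [ 0.0013 -0.0005]
[-0.3, -0.0, 53.4, -0.000, -0.001, -0.000]
```

View pics/w22.png

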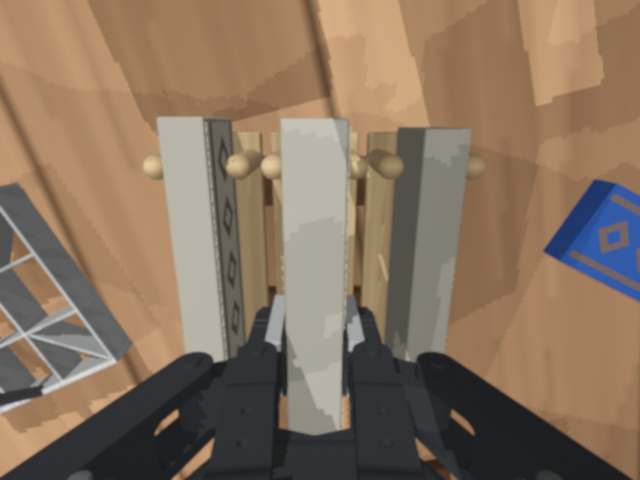

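View pics/s22.png

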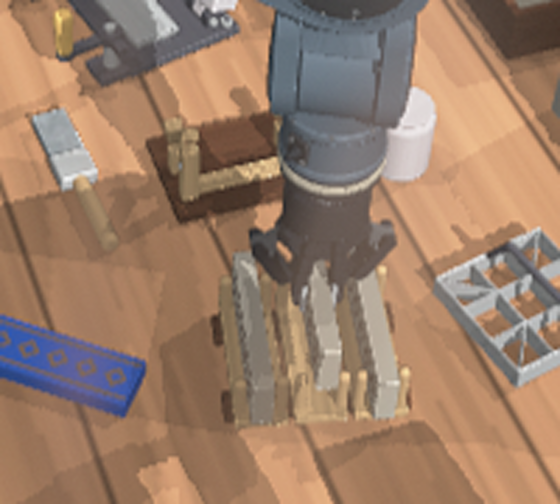

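Run:
```python
from plant import optics
from h import *
c=optics.get_calibration('wrist')
crop(cv2.imread('pics/w22.png')[:,:,::-1],(220,110,420,260),4,'w22c.png')
a=np.radians(-13.8);X=np.array([np.cos(a),np.sin(a)]);Y=np.array([-X[1],X[0]]);o=np.array([.5178,-.2757])
for x,y in [(272,167),(359,167),(238,166),(391,166)]:
    g=onplane(c,x,y,.064)[:2]-o;print((g@X*1000).round(1),(g@Y*1000).round(1))
```

```text
19.7 -59.6
-21.8 -59.6
35.9 -60.1
-37.0 -60.1
```

View pics/w22c.png

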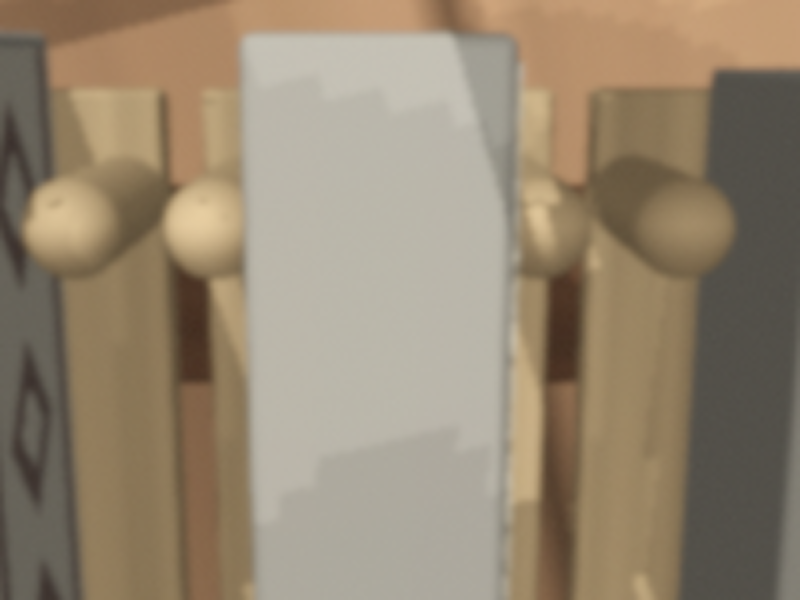

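>>> {"method": "apply_moves", "body": {"motion": [0,0,10,0,0,0,10,0,0,20,0,0,0,10,0,0,30,0,0,0,10,0,0,39,0,0,0,10,0,0,45,0,0,0,10,0,0,48,0,0,0,10,0,0,50,0,0,0,10,0,0,51,0,0,0,10,0,0,51,0,0,0,10,0,0,51,0,0,0,10]}}

```text
clock: 26.65
eef_pos: [0.5168, -0.2758, 0.0496]
ee_rot: [-0.617, 0.787, -0.0, -0.0]
force: [0.5, -0.4, -3.3]
grip_width: 0.019
```

Run:
```python
from plant import bot, optics
from h import *
show(bot)
p,d=optics.capture('wrist');cv2.imwrite('pics/w23.png',p[:,:,::-1])
c=optics.get_calibration('wrist');P=cloud(c,d,(280,115,350,250)).reshape(-1,3);k=P[(P[:,2]>.06)&(P[:,2]<.11)];h=np.median(k[:,2]);print('tile top z',h)
```

```text
t 26.65 pos [ 0.5168 -0.2758  0.0496] z [ 0.    -0.001 -1.   ] x [-0.239 -0.971  0.001] w 0.0190 F [ 0.5 -0.4 -3.3] q [-0.49  0.48 -0.13  0.96 -0.   -1.82]
tile top z 0.08212541563148419
```

View pics/w23.png

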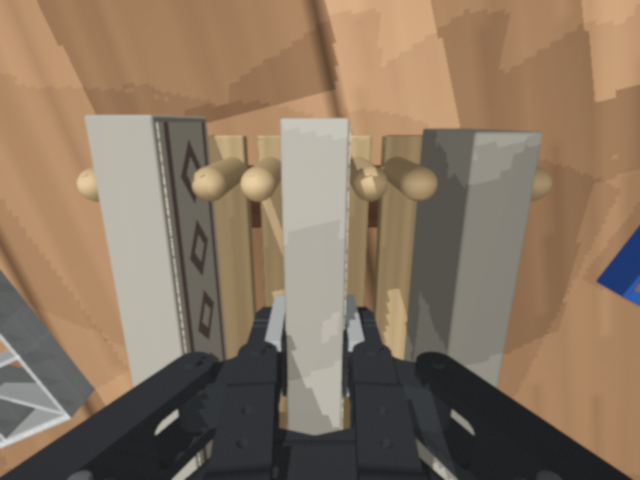

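>>> {"method": "apply_moves", "body": {"motion": [0,0,0.5,0,0,0,10,0,0,1,0,0,0,10,0,0,1.5,0,0,0,10,0,0,2,0,0,0,10,0,0,2.3,0,0,0,10,0,0,2.5,0,0,0,10,0,0,2.5,0,0,0,10,0,0,2.5,0,0,0,10,0,0,2.5,0,0,0,10,0,0,2.5,0,0,0,10]}}

```text
clock: 27.7
eef_pos: [0.5167, -0.2758, 0.048]
ee_rot: [-0.617, 0.787, -0.001, 0.0]
force: [-5.9, 4.0, 16.8]
grip_width: 0.0192
```

>>> {"method": "apply_moves", "body": {"motion": [0,0,0,0,0,0,26,0,0,0,0,0,0,30,0,0,0,0,0,0,34,0,0,0,0,0,0,34,0,0,-5,0,0,0,34,0,0,-20,0,0,0,34,0,0,-45,0,0,0,34,0,0,-80,0,0,0,34,0,0,-120,0,0,0,34,0,0,-160,0,0,0,34]}}

```text
clock: 28.7
eef_pos: [0.5163, -0.2755, 0.2087]
ee_rot: [-0.617, 0.787, -0.0, -0.0]
force: [1.1, -0.0, 0.0]
grip_width: 0.029
```

Run:
```python
from plant import bot, optics
from h import *
show(bot)
c=optics.get_calibration('wrist');p,d=optics.capture('wrist');cv2.imwrite('pics/w24.png',p[:,:,::-1])
p2,d2=optics.capture('side');crop(p2,(220,120,460,380),2.3,'s24.png')
P=cloud(c,d,(0,0,640,480))
a=np.radians(-13.8);X=np.array([np.cos(a),np.sin(a)]);Y=np.array([-X[1],X[0]])
o=np.array([.5178,-.2757]);q=P[...,:2]-o;u=q@X;v=q@Y;z=P[...,2]
for lo,hi,n in [(-.08,-.03,'B'),(.03,.08,'A'),(-.02,.02,'tile')]:
    m=(u>lo)&(u<hi)&(z>.072)&(z<.09)&(abs(v)<.09)
    print(n,m.sum(),np.percentile(u[m],[1,50,99]).round(4),np.percentile(v[m],[1,99]).round(4),np.median(z[m]).round(4),np.polyfit(v[m],u[m],1).round(4))
```

```text
t 28.70 pos [ 0.5163 -0.2755  0.2087] z [ 0.    -0.001 -1.   ] x [-0.239 -0.971  0.   ] w 0.0290 F [ 1.1 -0.   0. ] q [-0.49  0.4   0.16  1.33 -0.   -1.82]
B 5302 [-0.0671 -0.0568 -0.0471] [-0.0765  0.0725] 0.0805 [-0.0112 -0.0569]
A 5583 [0.0451 0.0549 0.0653] [-0.0811  0.0707] 0.0805 [0.0054 0.0549]
tile 5440 [-0.0108 -0.0008  0.0091] [-0.0804  0.0755] 0.0805 [ 0.0001 -0.0008]
```

View pics/w24.png

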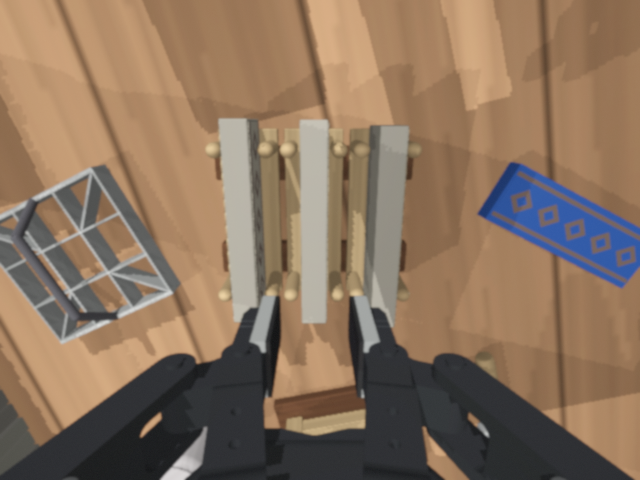

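View pics/s24.png

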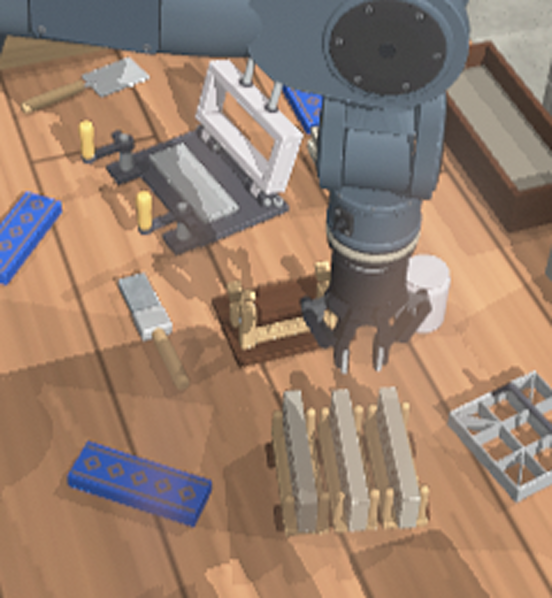

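The tile (wrist image, 314,220) stands upright between its four dowels at the same height as its neighbours. The frame is still open, both cranks point to the handle side, and nothing touches the robot. One settling call, then I hand in.

>>> {"method": "apply_moves", "body": {"motion": [0,0,-10,0,0,0,34,0,0,-10,0,0,0,34,0,0,-10,0,0,0,34,0,0,-10,0,0,0,34,0,0,-10,0,0,0,34,0,0,-10,0,0,0,34,0,0,-10,0,0,0,34,0,0,-10,0,0,0,34,0,0,-10,0,0,0,34,0,0,-10,0,0,0,34]}}

```text
clock: 29.8
eef_pos: [0.5167, -0.2757, 0.2168]
ee_rot: [-0.617, 0.787, -0.0, -0.0]
force: [0.5, 0.5, -0.3]
grip_width: 0.0287
```

Run:
```python
from plant import bot, ticket
from h import *
show(bot);print(ticket.finish_job())
```

```text
t 29.80 pos [ 0.5167 -0.2757  0.2168] z [ 0.    -0.001 -1.   ] x [-0.239 -0.971  0.   ] w 0.0287 F [ 0.5  0.5 -0.3] q [-0.49  0.4   0.18  1.35 -0.   -1.82]
the job is handed in; nothing more can be done
None
```

I unlocked both cams, opened the frame, drained the tile on the easel and racked it in the middle bay. I handed the job in at 29.8 s; the interface gave no verdict.

- **Cams:** both cranks were turned while the frame was down, to about 1.55 rad, worked out from the gripper position since I had no direct reading.
- **Frame:** I swung it back by its handle to about 1.8 rad and let go. It was still open in the last side picture.
- **Easel:** the tile was laid against both lips and released. The wrist camera put it within about 1 mm of the seat across the slope and 2 mm along it.
- **Rack:** regripped by its thickness, the tile was set down with about 20 N of contact, then released.
- **Last check:** the tile stands upright with its top at 80.5 mm, the same as its neighbours. It is about 0.2 mm off the midpoint between them. The neighbours look unmoved, the visible bench items are in place, and the tool force is near zero.

**Disagreement between cameras:** the top and wrist cameras differed by 2 to 5 mm on the mould and the bay. I used a compromise for the handle and the wrist view for the tile and the bay.

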